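# Moisture reading on a plaster globe

## Task

Check whether the plaster globe is dry enough to paint: open the lid of the grey instrument case until it rests on its stop, take out the moisture probe, and hold its sprung ball tip on the orange dot on the globe, square to the globe's surface there, pressing lightly so that the tip is pushed in about half-way (about 4 to 5 N). Finish while still holding the probe pressed there, with the lid left open; do not disturb the jars, the toy globe or the paint tube nearby.

Things in the scene. Friction and masses are not known exactly. Their poses are not given: they have to be found in the camera images.
- lid (a joint): Opening angle of the grey case's lid: 0 shut, 1.66 open on its stop. The lid is a hollow cover 95 mm deep, 140 mm wide, 62 mm high, 0.22 kg, hinged along the far top rim of the case base, with little friction; let go below about 0.8 rad it falls shut, above that it falls open on to its stop and stays.
- lid_hinge (a point): Middle of the lid's hinge line, 50 mm above the bench. x points to the back of the case, y along the hinge (opening is a positive turn about y: the front goes up and back), z up. Part of the case, which is fixed: base 95 mm deep (x), 140 mm wide (y), 50 mm high, centred 47.5 mm in front (-x) of this point.
- lid_tab (a point): Grip point of the aluminium tab on the lid's front wall, near the lid's top. The tab sticks out 40 mm, is 22 mm wide (y, along the hinge) and 12 mm thick (z). This point is 27 mm in front of the wall; lid shut, it is 122 mm in front of the hinge, 46 mm above it and 16 mm below the lid's top. Turns with the lid; axes as lid_hinge when shut.
- probe_grip (a point): Moisture probe, 96 mm long, 0.09 kg: round white handle 22 mm across and 68 mm long with two thin blue rings, dark nose below. Stands tip down, loose, in the case's foam under the lid, 55.5 mm in front of the hinge; handle 54 mm above the case rim. Point on its axis, 25 mm below the handle's top, 71 mm above the free tip's end. z runs from tip to handle.
- probe_point (a point): End of the probe's steel ball tip (ball 10 mm in diameter), on the probe's axis. Moves with the sprung tip.
- probe_tip (a joint): How far the sprung tip is pushed into the probe: 0 free, 0.010 m fully in. The spring pushes back with 1.5 N at the start of its travel and 7.5 N at the end (0.6 N per mm).
- orange_dot_centre (a point): Centre of the face of the orange dot, 22 mm across with a small black point in the middle, on the upper side of the plaster globe (210 mm ball, sits firmly in a white foam pad, does not move). z points straight out of the globe there, about 20 degrees from vertical; the globe's centre lies 106 mm behind the dot. The blue dot elsewhere on the globe is not wanted.
- small_jar: Bystander: glass jar with a yellow lid, 36 mm in diameter, 48 mm high; origin at the centre of its underside.
- ink_jar: Bystander: jar with a black lid, 47 mm in diameter, 44 mm high; origin at the centre of its underside.
- toy_globe: Bystander: toy globe on a red foot, 36 mm wide, 50 mm high; origin at the centre of its underside.
- yellow_tube: Bystander: yellow paint tube lying on the bench, 27 x 86 x 16 mm; origin at the centre of its underside.

How it is judged (in metres and radians):
On the way, in this order (a step that is already met when the one before it is completed fails the run):
1. the lid is open on its stop (value of joint lid above 1.6 rad), for 0.2 s.
2. the gripper holds the probe clear of the case, lid still open (height (world z) of probe_point above 0.06 m and contact force between the fingers and probe above 1 N and contact force between probe and case below 0.1 N and value of joint lid above 1.5 rad), for 0.2 s.
At the end, for the whole second after the job is handed in: The gripper still holds the probe with the end of its ball tip within 8 mm of the centre of the orange dot, its axis within 0.2 rad (11 degrees) of square to the globe there, pressing on the dot with 2 to 8 N (tip pushed in 1 to 9.5 mm), the probe at rest; the lid is open on its stop (over 1.6 rad) (value of joint lid above 1.6 rad and distance between probe_point and orange_dot_centre below 0.008 m and angle between the z axis of probe_grip and the z axis of orange_dot_centre, either way round below 0.2 rad and height (world z) of probe_grip above 0.24 m and contact force between probe and orange_dot between 2 and 8 N and value of joint probe_tip between 0.001 and 0.0095 m and linear speed of probe below 0.02 m/s and contact force between the fingers and probe above 1 N); the arm keeps its last pose, push and grip.
It fails at once if the probe is pressed on the globe with more than 20 N (contact force between probe and globe above 20 N).
It fails at once if a bystander is moved more than 25 mm (distance of any of small_jar, ink_jar, toy_globe, yellow_tube from where it was at the start of the episode above 0.025 m).
It also fails if it takes over 53 s, if anything falls off the work surface, if the arm or the gripper's body presses on something with over 40 N, if the wrist force passes 120 N, or if a joint passes its speed limit or range.

## Robot

A 6-joint arm with a two-finger parallel gripper is mounted at the origin on a cart in front of the work surface, level with it; the furniture and walls round the work are solid. World frame = base frame: x ahead of the robot, y to its left, z up, the work surface at z = 0. Lengths are in mm, angles in rad, forces in N, time in s.
With the tool pointing down it reaches from about 350 to 875 mm from the base axis. Payload 4.2 kg.
Tool frame: the origin (TCP) lies on the centre line of the jaws, within the pads' length; the fingertips stand 14 mm ahead of it and the grasp point (between the pads) lies 5 mm behind it (tcp_to_tips is the distance from the TCP to the fingertips, in mm); z points along the fingers, y is the direction in which the jaws open and shut (so a half turn about z gives the same grasp; the last joint's range is limited). The gripper opens to 85 mm and grips with 20 to 120 N. Pads are 22 mm wide; open, the fingers measure 114 mm over their backs; the gripper's body (76 mm by 85 mm) begins 54 mm behind the grasp point. The pads swing forward as they close: fully open they stand 13 mm farther back than shut.
Start: joints at [-0.853, 0.385, 0.008, 0, -1.194, -0.259], TCP at [276.807, -560.337, 207.912] pointing down, gripper open.
Joint ranges: [-3.14, 3.14], [-1.21, 2.06], [-1.07, 1.41], [-3.16, 2.05], [-2.99, -0.16], [-3.1, 3.1]. Speed limits (rad/s): [2.79, 2.79, 3.14, 3.14, 3.14, 3.14].

## Interface

Orientations are given as a unit quaternion [x, y, z, w].
In Python, from bench import read_state, get_image, job_done, tcp_to_tips gives the robot as it stands. The module is installed in compiled form; this text tells all that it offers.
- The arm moves only by the tool play_rows, never from a script. Its argument "targets" is a list of rows, each an object of numbers: "gripper": the gripper's target within -1 to 1 (shut at 1, half-way at 0, fully open at -1); "tx", "ty", "tz": the shift along the tool's x, y, z scaled (see below); "spin": the turn about the tool's z scaled (see below). A call has 1 to 12 rows; each row is the pose to reach, as a shift and turn from the pose commanded when the call began, along the tool's axes at that moment; what a row does not reach only later rows make up. The controller multiplies each number of a shift by 0.25 m and each number of a turn by pi/4 rad. A row lasts 1/8 s, in which the tool goes at most 62.5 mm and 10.7 degrees, less where a joint would pass 70% of its speed; a pose out of reach is approached as far as the arm can. A call with a number of a shift or a turn outside -1 to 1 is refused whole. A call with a gripper value outside its range is refused whole. The fingers move at their own pace and stop on an object; the grip force is fixed at half the most. Time passes only in rows, so rows that repeat a pose let the fingers close. It gives the time, the measured TCP pose, the force and the opening at its end, in the units of the state.
- read_state(): the state, without advancing time (a new reading comes with each control period).
- get_image(name): name is "scene" or "side" or "wrist"; returns a dict with "frame" (384x512x3 uint8, red, green, blue), "depth" (384x512 float32, mm along the optical axis (not along the pixel's ray), 0 where there is no reading), "mtx" (3x3 intrinsics, pixels), "world_to_cam" (4x4, takes a point from world to camera coordinates). Camera axes: x right, y up, looking along -z (the intrinsics and any distortion apply to the point x, -y, -z); pixel columns grow to the right and rows downward; lengths in mm; the calibration is good to about 2 mm. The wrist camera is an equidistant fisheye: a pixel r from the principal point sees the ray r / f radians off the axis. A picture is of the moment at which its call begins.
- job_done(): hands the job in, once; it reports no verdict.
The state is a dict: "clock": time; "joints": joint angles; "joint_vel": joint speeds; "joint_efforts": joint torques, N m; "position": TCP position; "ee_rot": TCP orientation; "contact_force": force on the tool from outside, world axes, zero at the start; "wrist_torque": the same for the moment, N m; "gripper_width": finger opening in mm.
Only numpy, scipy, OpenCV 4.12 (cv2) and the standard library are available. Lean on these libraries where they do the work, as an engineer would, in place of code of your own. Each camera call takes 0.05 s, during which the arm holds its last target.

## Working session

There is one attempt and no reset: what is moved stays moved. The work goes in short steps, Python scripts to look and compute and a tool call to move; the robot and the scene stay as the last step left them, time stands still between calls to the robot, and variables do not carry over. Pictures are saved under pics/ and viewed, and the job is handed in when it is done.

Besides the shell and the picture viewer there is one more tool, called after ">>>" as name([rows], argument=value, ...), one row to a line, values as JSON. play_rows: Moves the arm, as the interface text tells. Its arguments: {"type":"object","properties":{"targets":{"type":"array","items":{"type":"object","properties":{"gripper":{"type":"number"},"tx":{"type":"number","minimum":-1,"maximum":1},"ty":{"type":"number","minimum":-1,"maximum":1},"tz":{"type":"number","minimum":-1,"maximum":1},"spin":{"type":"number","minimum":-1,"maximum":1}}}}},"required":["targets"]}

```bash
mkdir -p pics
cat > h.py <<'E'
import numpy as np,cv2
from bench import *
def snap(n,f):
    im=get_image(n); cv2.imwrite(f'pics/{f}.png',cv2.cvtColor(im['frame'],cv2.COLOR_RGB2BGR)); np.savez(f'pics/{f}.npz',**im); return im
def pix2world(im,u,v,d=None,fish=False):
    K=im['mtx'];T=np.linalg.inv(im['world_to_cam'])
    if d is None: d=im['depth'][int(v),int(u)]
    x=(u-K[0,2])/K[0,0];y=(v-K[1,2])/K[1,1]
    if fish:
        r=np.hypot(x,y); s=np.tan(r)/r if r>0 else 1; x*=s;y*=s
    p=np.array([x*d,-y*d,-d,1.]); return (T@p)[:3]
def project(im,P):
    c=im['world_to_cam']@np.r_[P,1]; K=im['mtx']
    return K[0,0]*c[0]/-c[2]+K[0,2], K[1,1]*(-c[1])/-c[2]+K[1,2]
E
python3 - <<'E'
from h import *
print(read_state(), tcp_to_tips)
for n in('scene','side','wrist'):
    im=snap(n,n+'0'); print(n,im['mtx'].tolist(),np.linalg.inv(im['world_to_cam'])[:3].round(3).tolist(),im.keys())
a=[cv2.imread(f'pics/{n}0.png') for n in('scene','side','wrist')]
E
```

```text
{'clock': 0.0, 'joints': array([-8.53396648e-01,  3.85562341e-01,  6.60908739e-03, -5.50597833e-04,
       -1.19400247e+00, -2.58621380e-01]), 'joint_vel': array([-0.00082497,  0.00116204,  0.00073394, -0.00038956, -0.00012476,
       -0.00099126]), 'joint_efforts': array([ 3.51107228e-04, -3.92285979e+01,  1.88404495e+01,  4.18626890e+00,
       -4.67028294e-03, -2.12490488e-05]), 'position': array([ 276.53243932, -559.76923902,  206.80395016]), 'ee_rot': array([-2.27283665e-01,  9.73827964e-01,  1.07363557e-03, -2.80230124e-04]), 'contact_force': array([-0.136595  , -0.24959196,  0.25945897]), 'wrist_torque': array([ 0.0486467 ,  0.01066017, -0.01073398]), 'gripper_width': 85.24786122777768} 14.0
scene [[404.21255340127806, 0.0, 253.13485163556703], [0.0, 404.21255340127806, 188.72096583324395], [0.0, 0.0, 1.0]] [[-0.858, 0.399, -0.324, 124.037], [-0.514, -0.654, 0.555, 410.516], [0.009, 0.642, 0.766, 1064.282]] dict_keys(['frame', 'depth', 'mtx', 'world_to_cam'])
side [[441.7022008011956, 0.0, 246.86082418658782], [0.0, 441.7022008011956, 191.70738619264895], [0.0, 0.0, 1.0]] [[0.961, 0.156, -0.229, 261.448], [-0.277, 0.506, -0.817, -1084.182], [-0.012, 0.848, 0.529, 680.768]] dict_keys(['frame', 'depth', 'mtx', 'world_to_cam'])
wrist [[297.3186396354542, 0.0, 255.66462584061952], [0.0, 297.3186396354542, 187.95897883402685], [0.0, 0.0, 1.0]] [[-0.443, -0.865, -0.236, 218.013], [0.897, -0.427, -0.118, -588.392], [0.002, -0.264, 0.965, 372.951]] dict_keys(['frame', 'depth', 'mtx', 'world_to_cam'])
```

View pics/scene0.png

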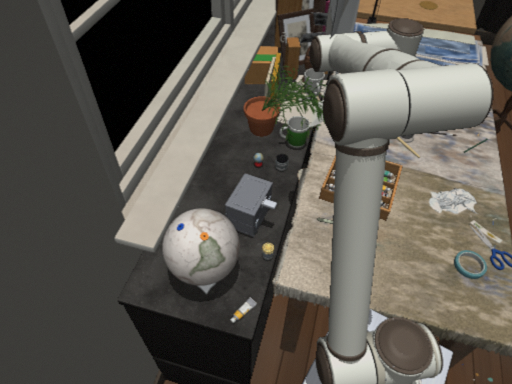

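View pics/side0.png

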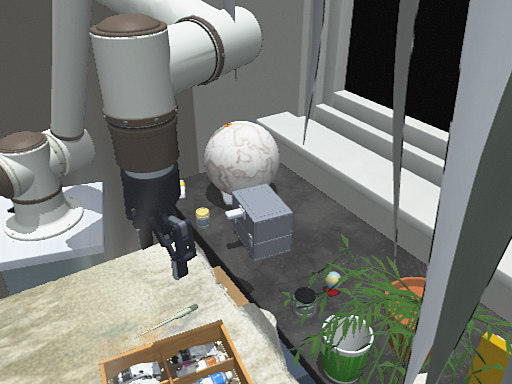

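View pics/wrist0.png

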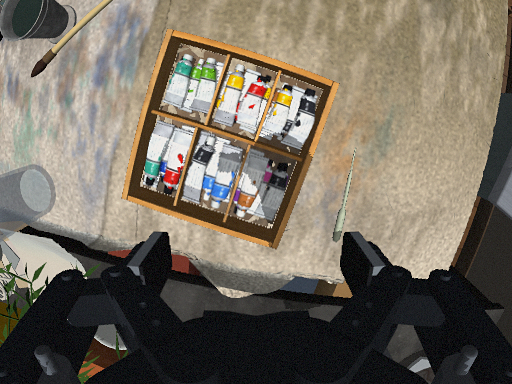

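The scene view shows the case at (250,205) with its tab at (269,205), and the globe at (200,247) with the orange dot at (204,236) and the blue dot at (180,227). The black-lid jar is at (281,161), the toy globe at (258,159), the yellow jar at (267,250) and the tube at (243,310). I'll measure these next.

Run:
```python
from h import *
for n in('scene','side'):
    im=dict(np.load(f'pics/{n}0.npz'));f=im['frame']
    H,W=f.shape[:2]; V,U=np.mgrid[0:H,0:W]; K=im['mtx'];d=im['depth'].astype(float)
    P=np.stack([(U-K[0,2])/K[0,0]*d,-(V-K[1,2])/K[1,1]*d,-d,np.ones_like(d)],-1)@np.linalg.inv(im['world_to_cam']).T
    P=P[...,:3]; np.save(f'pics/{n}P.npy',P)
    hsv=cv2.cvtColor(f,cv2.COLOR_RGB2HSV)
    m=((hsv[...,0]>5)&(hsv[...,0]<18)&(hsv[...,1]>200)&(hsv[...,2]>150)).astype(np.uint8)
    nn,l,s,c=cv2.connectedComponentsWithStats(m)
    for i in range(1,nn):
        if s[i,4]>8: print(n,'orange',c[i],s[i,4],P[l==i].mean(0).round(1), np.median(P[l==i],0).round(1))
    if n=='scene':
        pts={'case':(250,190),'tab':(271,206),'yj':(267,247),'ij':(281,158),'toy':(258,155),'tube':(243,310),'globe':(200,250),'bench':(215,180)}
    else: pts={'case':(265,203),'tab':(233,214),'yj':(202,211),'ij':(305,294),'toy':(332,280),'globe':(240,160),'bench':(300,260)}
    for k,(u,v) in pts.items(): print(n,k,P[v,u].round(1),f[v,u])
    # globe sphere fit
    u0,v0,r=(200,247,30) if n=='scene' else (241,160,28)
    q=P[(U-u0)**2+(V-v0)**2<r*r]; q=q[np.isfinite(q).all(1)]
    A=np.c_[2*q,np.ones(len(q))];b=(q**2).sum(1); s=np.linalg.lstsq(A,b,rcond=None)[0]; print('sphere',s[:3].round(1),np.sqrt(s[3]+s[:3]@s[:3]))
for n,x,y,w,h in(('scene',120,120,200,220),('side',160,100,180,240)):
    a=cv2.imread(f'pics/{n}0.png')[y:y+h,x:x+w]; cv2.imwrite(f'pics/{n}0c.png',cv2.resize(a,None,fx=2.4,fy=2.4,interpolation=2))
```

```text
scene case [ 530.3 -266.4  116.3] [122 125 130]
scene tab [ 450.6 -256.7  100.9] [181 185 192]
scene yj [ 404.9 -156.1   46.5] [219 187 109]
scene ij [ 543.8 -499.9   44.4] [19 21 21]
scene toy [ 617.3 -464.8   50.8] [155 174 171]
scene tube [372.1  30.7   9.8] [216 216 211]
scene globe [502.3  20.3 194.4] [118 125 103]
scene bench [ 707.  -323.3    1.9] [54 53 51]
sphere [333.8 226.7 604.7] 509.10093491070876
side orange [227.72727273 124.36363636] 11 [510.1 -15.9 209.7] [512.  -18.4 210.2]
side case [ 534.1 -266.1  111.5] [163 173 186]
side tab [ 454.6 -273.7  101.5] [240 245 250]
side yj [ 400.9 -161.1   46.7] [244 235 136]
side ij [ 539.7 -505.6   46.3] [42 43 45]
side toy [ 608.6 -483.2   44.6] [199 194 141]
side globe [ 514.  -121.6  155.1] [201 196 193]
side bench [ 5.905e+02 -3.592e+02  5.000e-01] [76 75 75]
sphere [ 387.1 -603.6  381. ] 564.7104338091191
```

View pics/scene0c.png

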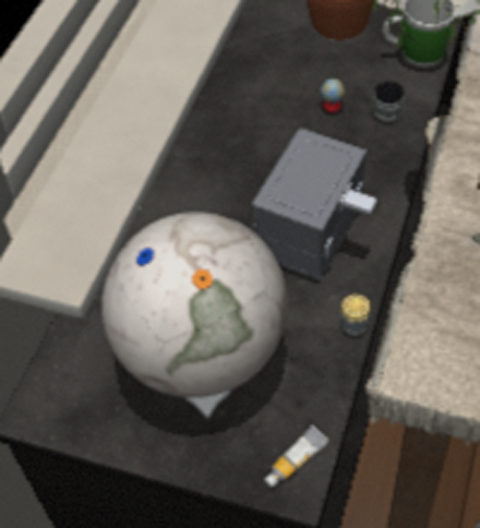

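View pics/side0c.png

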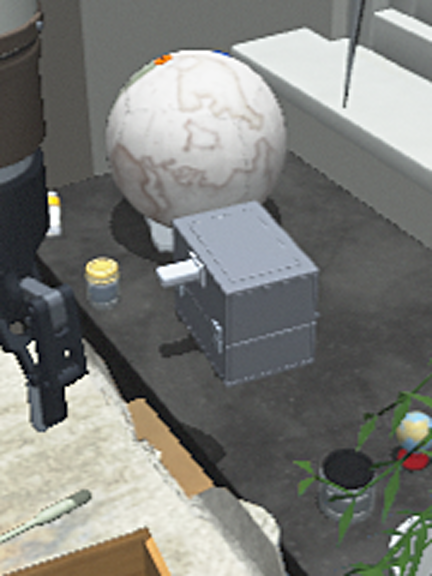

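Run:
```python
from h import *
from scipy.optimize import least_squares
for n in('scene','side'):
    im=dict(np.load(f'pics/{n}0.npz'));f=im['frame'];P=np.load(f'pics/{n}P.npy');hsv=cv2.cvtColor(f,cv2.COLOR_RGB2HSV)
    V,U=np.mgrid[0:384,0:512]
    u0,v0,r=(200,247,33) if n=='scene' else (241,160,32)
    q=P[(U-u0)**2+(V-v0)**2<r*r]; q=q[q[:,2]>60]
    s=least_squares(lambda c:np.linalg.norm(q-c,axis=1)-105,q.mean(0)-[0,0,100],loss='soft_l1'); print(n,'globe',s.x.round(1),'res',np.abs(s.fun).mean(), np.median(np.abs(s.fun)))
    d=im['depth']; print(d[v0-4:v0+5:2,u0-4:u0+5:2])
    if n=='scene': print(hsv[230:243,198:211].tolist()[6])
    if n=='scene': u,v=204.0,236.3
    else: u,v=227.7,124.4
    if n=='scene':
        m=((hsv[...,0]>2)&(hsv[...,0]<20)&(hsv[...,1]>140)&(U>190)&(U<220)&(V>225)&(V<246)); u,v=U[m].mean(),V[m].mean(); print('dot pix',u,v,m.sum(),U[m].min(),U[m].max(),V[m].min(),V[m].max())
    o=np.linalg.inv(im['world_to_cam'])[:3,3]; p=pix2world(im,u,v,100.);dr=(p-o)/np.linalg.norm(p-o)
    c=s.x; b=dr@(o-c); t=-b-np.sqrt(b*b-((o-c)@(o-c)-106**2)); D=o+t*dr; nn=(D-c)/106; print('dot',D.round(1),'n',nn.round(3),'tilt',np.degrees(np.arccos(nn[2])))
    # lid top
    box=(225,175,275,235) if n=='scene' else (230,180,295,260)
    m=(U>box[0])&(U<box[2])&(V>box[1])&(V<box[3])&(np.abs(P[...,2]-112)<4)
    q=P[m][:,:2].astype(np.float32); print('lid',m.sum(),cv2.minAreaRect(q),q.mean(0))
    m=(U>box[0]-30)&(U<box[2]+30)&(V>box[1])&(V<box[3])&(np.abs(P[...,2]-102)<3)&(f.min(-1)>150); q=P[m];print('tab',m.sum(),q.mean(0),q.min(0),q.max(0))
```

```text
scene globe [543.6 -30.5 109.6] res 5.720439129411413 1.0004153244180998
[[1010.9987  1011.7805  1006.7164  1011.48535 1008.89813]
 [1011.0729  1009.7296  1012.95746 1008.99054 1010.44116]
 [1000.97284 1009.2274  1011.1636  1003.4554  1010.4873 ]
 [1006.20654 1006.7305  1007.51044 1009.2087  1012.10675]
 [1004.84644 1003.4984  1009.3176  1006.6742  1010.8705 ]]
[[18, 11, 225], [15, 40, 223], [14, 126, 221], [15, 180, 225], [15, 183, 222], [14, 175, 182], [13, 154, 126], [14, 176, 178], [14, 187, 224], [15, 179, 225], [14, 119, 207], [25, 28, 162], [30, 19, 164]]
dot pix 203.9318181818182 236.04545454545453 44 201 207 233 239
dot [511.4 -11.4 208.8] n [-0.304  0.181  0.935] tilt 20.703640431608395
lid 1039 ((526.8216552734375, -256.9494934082031), (98.46316528320312, 145.26119995117188), 7.781135082244873) [ 524.7939  -252.55727]
tab 52 [ 460.9183099  -262.63333134  102.64474076] [ 441.09076726 -274.08283057   99.41941369] [ 478.67030069 -251.32235649  104.97840257]
side globe [541.3 -29.6 109.3] res 7.882643713830194 1.1950855367536803
[[1124.3784 1124.849  1121.5417 1122.2523 1122.4235]
 [1121.4963 1125.2971 1120.676  1123.6973 1126.8622]
 [1122.3492 1127.0817 1124.9777 1127.2377 1123.8058]
 [1125.387  1127.8712 1120.7092 1124.0591 1127.1376]
 [1125.6716 1127.0686 1123.7023 1127.3855 1123.8732]]
dot [510.  -16.1 209.6] n [-0.296  0.128  0.947] tilt 18.800918436823846
lid 1417 ((524.5355224609375, -257.1405334472656), (98.27104187011719, 146.3309326171875), 7.189621448516846) [ 524.0562  -264.35248]
tab 97 [ 458.30237583 -267.84377966  102.13909437] [ 439.04562124 -280.18148089   99.1280669 ] [ 477.34039023 -253.17598031  104.6839133 ]
```

```bash
cat >> h.py <<'E'
from scipy.spatial.transform import Rotation as Ro
def go(p,jaw=None):
    s=read_state(); R=Ro.from_quat(s['ee_rot']).as_matrix(); d=R.T@(np.array(p)-s['position'])/250
    cur=np.degrees(np.arctan2(R[1,1],R[0,1])); sp=0
    if jaw is not None:
        a=-(jaw-cur); a=(a+90)%180-90; sp=np.radians(a)/(np.pi/4)
    print('t',s['clock'],'cur',s['position'].round(1),'jaw',round(cur,1),'F',s['contact_force'].round(1),'w',round(s['gripper_width'],1),'zax',R[:,2].round(4)); print('  cmd',d.round(4),'spin',round(sp,4)); return d,sp
E
python3 - <<'E'
from h import *
go([451.6,-266.3,180],97.2); go([360,-420,200],97.2)
E
```

```text
t 0.15 cur [ 276.6 -559.9  207.1] jaw 116.3 F [ 0.  -0.4  0.2] w 85.4 zax [-8.0e-04  1.4e-03 -1.0e+00]
  cmd [-1.1478  0.743   0.1094] spin 0.424
t 0.15 cur [ 276.6 -559.9  207.1] jaw 116.3 F [ 0.  -0.4  0.2] w 85.4 zax [-8.0e-04  1.4e-03 -1.0e+00]
  cmd [-0.547   0.3541  0.0289] spin 0.424
```

>>> play_rows([
  {"tx": -0.18, "ty": 0.12, "tz": 0.01, "spin": 0.14, "gripper": -1},
  {"tx": -0.37, "ty": 0.24, "tz": 0.02, "spin": 0.28, "gripper": -1},
  {"tx": -0.56, "ty": 0.36, "tz": 0.03, "spin": 0.424, "gripper": -1},
  {"tx": -0.75, "ty": 0.48, "tz": 0.04, "spin": 0.424, "gripper": -1},
  {"tx": -0.95, "ty": 0.61, "tz": 0.07, "spin": 0.424, "gripper": -1},
  {"tx": -0.95, "ty": 0.61, "tz": 0.07, "spin": 0.424, "gripper": -1},
  {"tx": -0.95, "ty": 0.61, "tz": 0.07, "spin": 0.424, "gripper": -1},
  {"tx": -0.95, "ty": 0.61, "tz": 0.07, "spin": 0.424, "gripper": -1},
])

```text
clock: 1.15
position: [421.7, -319.3, 190.4]
ee_rot: [-0.062, 0.998, -0.0, -0.0]
contact_force: [-0.3, -0.4, -0.2]
gripper_width: 85.4
```

Run:
```python
from h import *
go([451.6,-266.3,150],97.2)
snap('wrist','wrist1')
```

```text
t 1.15 cur [ 421.7 -319.3  190.4] jaw 97.1 F [-0.3 -0.4 -0.2] w 85.4 zax [ 0.e+00 -1.e-04 -1.e+00]
  cmd [-0.145   0.1958  0.1618] spin -0.0021
```

View pics/wrist1.png

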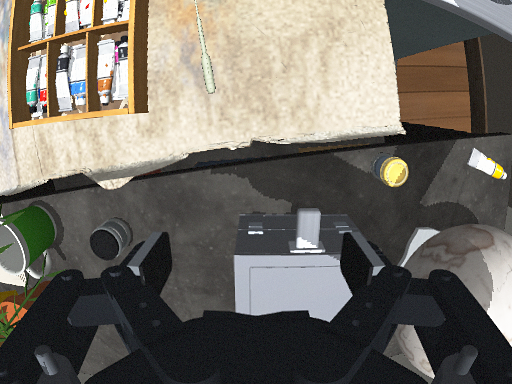

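The wrist view shows the tab at (297–319, 208–248) and the lid edges nearly parallel to the jaws. I'll refine the tab and lid positions from this view.

Run:
```python
from h import *
im=dict(np.load('pics/wrist1.npz'));f=im['frame']
a=f[190:270,220:370,::-1]; cv2.imwrite('pics/w1c.png',cv2.resize(a,None,fx=5,fy=5))
def ray(u,v,z):
    K=im['mtx'];x=(u-K[0,2])/K[0,0];y=(v-K[1,2])/K[1,1];r=np.hypot(x,y);s=np.sin(r)/r
    T=np.linalg.inv(im['world_to_cam']);d=T[:3,:3]@[x*s,-y*s,-np.cos(r)];return T[:3,3]+d*(z-T[2,3])/d[2]
for u,v,z in((298,208,102),(318,208,102),(237,255,112),(345,255,112)): print(u,v,ray(u,v,z).round(1))
```

```text
298 208 [ 439.7 -277.2  102. ]
318 208 [ 437.5 -258.6  102. ]
237 255 [ 489.  -327.3  112. ]
345 255 [ 478.3 -225.1  112. ]
```

View pics/w1c.png

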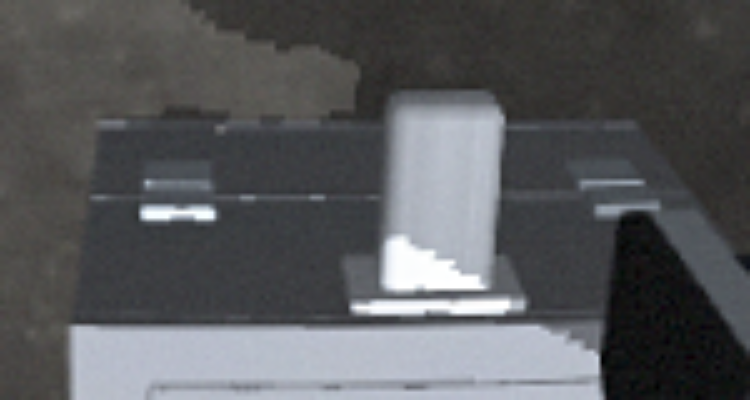

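>>> play_rows([
  {"tx": -0.145, "ty": 0.196, "tz": 0.1, "spin": 0, "gripper": -1},
  {"tx": -0.145, "ty": 0.196, "tz": 0.16, "spin": 0, "gripper": -1},
  {"tx": -0.145, "ty": 0.196, "tz": 0.26, "gripper": -1},
  {"tx": -0.145, "ty": 0.196, "tz": 0.36, "gripper": -1},
  {"tx": -0.145, "ty": 0.196, "tz": 0.4, "gripper": -1},
  {"tx": -0.145, "ty": 0.196, "tz": 0.4, "gripper": -1},
])

```text
invalid input
```

>>> play_rows([
  {"gripper": 1},
  {"gripper": 1},
  {"gripper": 1},
  {"gripper": 1},
  {"gripper": 1},
  {"gripper": 1},
])

```text
invalid input
```

Run:
```python
from h import *
go([451.6,-266.3,91],97.2)
snap('side','side2')
```

```text
t 1.2 cur [ 421.6 -319.4  190.4] jaw 97.1 F [ 0.1  0.1 -0.4] w 85.7 zax [-1.e-04 -0.e+00 -1.e+00]
  cmd [-0.1453  0.1961  0.3976] spin -0.0025
```

View pics/side2.png

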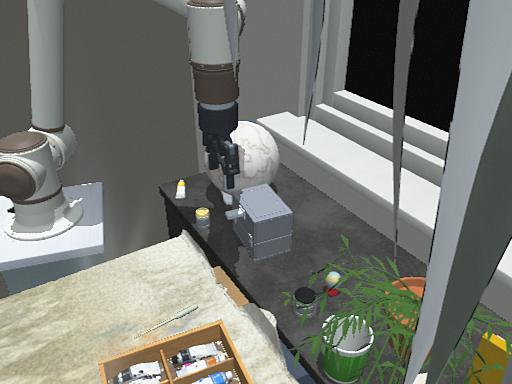

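Every row needs all five fields, and both calls were refused for missing some. Nothing has moved, so I'll resend them complete.

>>> play_rows([
  {"tx": -0.145, "ty": 0.196, "tz": 0.1, "spin": 0, "gripper": -1},
  {"tx": -0.145, "ty": 0.196, "tz": 0.16, "spin": 0, "gripper": -1},
  {"tx": -0.145, "ty": 0.196, "tz": 0.26, "spin": 0, "gripper": -1},
  {"tx": -0.145, "ty": 0.196, "tz": 0.36, "spin": 0, "gripper": -1},
  {"tx": -0.145, "ty": 0.196, "tz": 0.4, "spin": 0, "gripper": -1},
  {"tx": -0.145, "ty": 0.196, "tz": 0.4, "spin": 0, "gripper": -1},
])

```text
clock: 2.0
position: [451.7, -265.8, 90.2]
ee_rot: [-0.062, 0.998, 0.0, -0.001]
contact_force: [-0.2, 0.0, -0.0]
gripper_width: 85.5
```

>>> play_rows([
  {"tx": 0, "ty": 0, "tz": 0, "spin": 0, "gripper": 1},
  {"tx": 0, "ty": 0, "tz": 0, "spin": 0, "gripper": 1},
  {"tx": 0, "ty": 0, "tz": 0, "spin": 0, "gripper": 1},
  {"tx": 0, "ty": 0, "tz": 0, "spin": 0, "gripper": 1},
  {"tx": 0, "ty": 0, "tz": 0, "spin": 0, "gripper": 1},
])

```text
clock: 2.62
position: [452.1, -265.2, 90.5]
ee_rot: [-0.063, 0.998, -0.0, 0.0]
contact_force: [-0.6, -0.2, 0.9]
gripper_width: 0.0
```

Run:
```python
from h import *
go([451.6,-266.3,91],97.2)
im=snap('side','side2'); cv2.imwrite('pics/side2c.png',cv2.resize(im['frame'][120:280,160:330,::-1],None,fx=3.5,fy=3.5))
# lid arc commands: TCP shift relative to now
r=np.hypot(122,46);a0=np.arctan2(46,122)
for th in np.arange(0.1,1.5,.1):
    bx=122-r*np.cos(a0+th); up=r*np.sin(a0+th)-46
    print(round(th,1),'tx',round(-bx/250,3),'tz',round(-up/250,3))
```

```text
t 2.625 cur [ 452.1 -265.2   90.5] jaw 97.2 F [-0.6 -0.2  0.9] w 0.0 zax [ 1.e-04 -0.e+00 -1.e+00]
  cmd [ 0.0023 -0.004  -0.002 ] spin 0.0003
0.1 tx -0.021 tz -0.048
0.2 tx -0.046 tz -0.093
0.3 tx -0.076 tz -0.136
0.4 tx -0.11 tz -0.176
0.5 tx -0.148 tz -0.211
0.6 tx -0.189 tz -0.243
0.7 tx -0.233 tz -0.271
0.8 tx -0.28 tz -0.294
0.9 tx -0.329 tz -0.313
1.0 tx -0.379 tz -0.326
1.1 tx -0.431 tz -0.334
1.2 tx -0.483 tz -0.338
1.3 tx -0.535 tz -0.335
1.4 tx -0.586 tz -0.328
```

View pics/side2c.png

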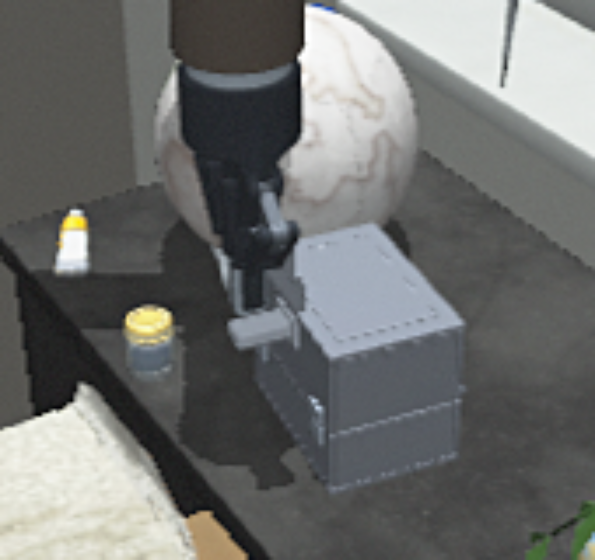

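Run:
```python
from h import *
a=snap('wrist','wrist3')['frame'];b=snap('scene','scene3')['frame']
cv2.imwrite('pics/w3c.png',np.hstack([cv2.resize(a[180:300,180:340],(640,480)),])[...,::-1])
cv2.imwrite('pics/s3c.png',cv2.resize(b[150:290,190:340],(640,597))[...,::-1])
```

```text
(no output)
```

View pics/w3c.png

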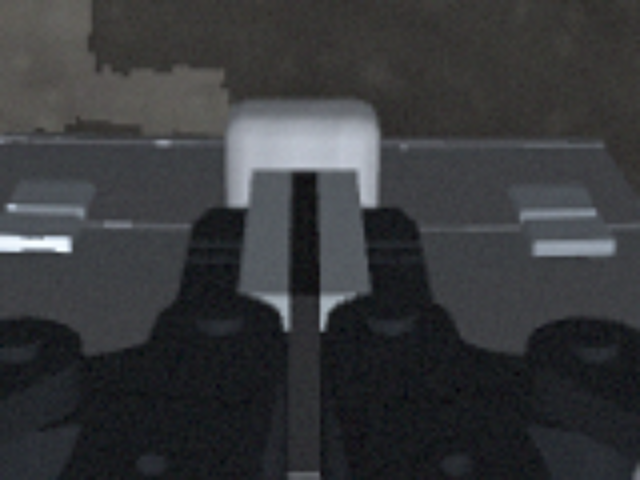

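View pics/s3c.png

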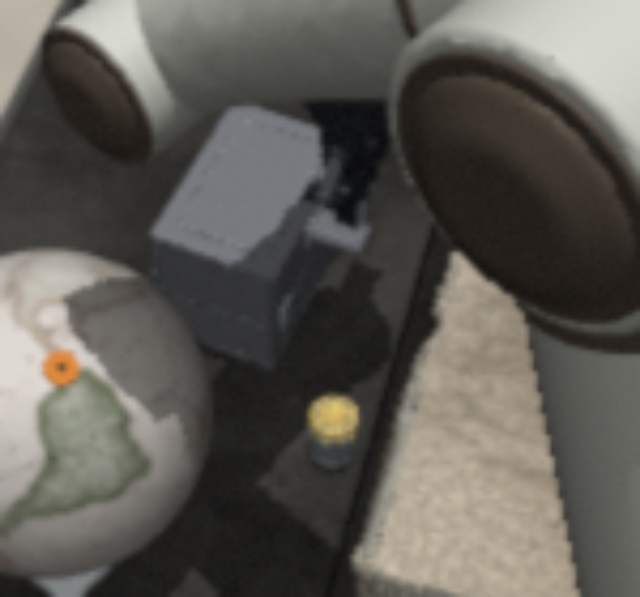

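Run:
```python
from h import *
im=dict(np.load('pics/wrist3.npz')); d=im['depth']; T=np.linalg.inv(im['world_to_cam']); print(T[:3,3])
K=im['mtx']
for v in (208,214,218,224,230,240,250):
    out=[]
    for u in (238,245,252,256,260,268,274):
        x=(u-K[0,2])/K[0,0];y=(v-K[1,2])/K[1,1];r=np.hypot(x,y)+1e-9;s=np.tan(r)/r
        p=T@[x*s*d[v,u],-y*s*d[v,u],-d[v,u],1]; out.append(p[:3].round(0).astype(int).tolist())
    print(v,out)
print(read_state())
```

```text
[ 386.97506096 -272.35315849  256.46999383]
208 [[443, -275, 98], [442, -271, 99], [441, -268, 99], [441, -265, 99], [441, -263, 100], [440, -259, 99], [473, -245, 0]]
214 [[445, -275, 101], [445, -271, 101], [444, -267, 102], [444, -265, 102], [444, -263, 102], [443, -258, 102], [443, -255, 100]]
218 [[448, -275, 102], [447, -271, 102], [447, -267, 101], [446, -265, 102], [446, -263, 102], [445, -258, 102], [446, -254, 99]]
224 [[451, -274, 101], [443, -271, 120], [442, -267, 120], [442, -265, 121], [442, -263, 121], [441, -259, 121], [449, -254, 100]]
230 [[454, -274, 103], [443, -270, 127], [443, -267, 127], [442, -265, 128], [442, -263, 128], [442, -260, 127], [453, -253, 99]]
240 [[447, -273, 130], [443, -270, 139], [443, -267, 138], [442, -265, 139], [442, -264, 139], [441, -260, 139], [445, -256, 131]]
250 [[447, -273, 142], [443, -270, 147], [443, -267, 147], [443, -265, 148], [442, -264, 148], [442, -260, 148], [445, -257, 141]]
{'clock': 2.775, 'joints': array([-2.20804569e-01,  3.35453636e-01, -3.98488452e-01,  1.26254047e-05,
       -8.36901829e-01, -1.22412585e+00]), 'joint_vel': array([-0.00058127,  0.00101197, -0.00036545, -0.00032717,  0.00123912,
       -0.00091579]), 'joint_efforts': array([ 8.65215461e-04, -3.29358959e+01,  1.50660986e+01,  3.34736131e+00,
       -5.20698559e-04,  6.86968093e-06]), 'position': array([ 452.03516578, -265.24510917,   90.39209879]), 'ee_rot': array([-6.28956417e-02,  9.98020109e-01,  2.16120735e-06, -2.41558521e-05]), 'contact_force': array([ 0.30954301,  0.27410095, -0.07190681]), 'wrist_torque': array([ 0.03609796, -0.01204038, -0.03525823]), 'gripper_width': -0.23508206832287704}
```

Run:
```python
from h import *
im=dict(np.load('pics/side2.npz'));
for v in range(190,220,3): print(v,[pix2world(im,u,v).round(0).astype(int).tolist()+[int(im['frame'][v,u].mean())] for u in (226,229,232,235,238)])
for z in (76.5,90,117,150): print(z,project(im,[452,-265,z]))
im=dict(np.load('pics/side0.npz'));print(read_state()['gripper_width'],project(im,[276.5,-559.8,207-14]),project(im,[276.5,-559.8,207]),project(im,[276.5,-559.8,247]))
```

```text
190 [[439, -280, 172, 32], [449, -265, 162, 44], [445, -314, 192, 35], [448, -326, 198, 33], [456, -322, 194, 54]]
193 [[440, -277, 163, 38], [443, -293, 172, 39], [445, -313, 183, 34], [452, -312, 182, 36], [458, -312, 181, 34]]
196 [[440, -276, 155, 48], [442, -296, 166, 36], [447, -302, 169, 33], [455, -296, 164, 36], [462, -295, 162, 44]]
199 [[441, -270, 143, 82], [446, -277, 146, 53], [453, -275, 143, 45], [461, -272, 140, 73], [477, -236, 115, 102]]
202 [[440, -270, 135, 79], [445, -278, 139, 52], [452, -277, 137, 44], [461, -271, 131, 72], [475, -241, 110, 81]]
205 [[440, -269, 126, 79], [445, -280, 132, 67], [452, -277, 129, 42], [459, -279, 129, 73], [475, -241, 102, 70]]
208 [[477, -97, -1, 56], [445, -278, 123, 80], [454, -270, 116, 68], [473, -220, 80, 95], [471, -255, 103, 125]]
211 [[442, -259, 103, 116], [448, -261, 103, 149], [455, -263, 103, 162], [463, -261, 100, 160], [469, -266, 102, 158]]
214 [[439, -269, 102, 138], [446, -272, 102, 159], [452, -276, 104, 158], [459, -274, 101, 161], [465, -278, 102, 141]]
217 [[467, -141, 1, 73], [444, -277, 98, 137], [451, -277, 96, 135], [458, -278, 95, 135], [475, -239, 66, 89]]
76.5 (np.float64(231.29088955363775), np.float64(220.92386817702558))
90 (np.float64(231.11404555198072), np.float64(216.1953776583185))
117 (np.float64(230.75285846700538), np.float64(206.53788466572135))
150 (np.float64(230.297297330191), np.float64(194.356999275578))
-0.23508206832287704 (np.float64(166.93900520902938), np.float64(285.19385640806615)) (np.float64(165.96478931268314), np.float64(278.52483706038413)) (np.float64(163.06101481192556), np.float64(258.6469759009775))
```

Run:
```python
from h import *
im=dict(np.load('pics/side0.npz'));
print('open pose TCP 276.5,-559.8,207')
cv2.imwrite('pics/s0c.png',cv2.resize(im['frame'][180:300,120:220,::-1],None,fx=5,fy=5))
for s in(1,-1):
  for z in(150,193,207,220,234,260): print(s,z,np.round(project(im,[276.5-.442*47*s,-559.8+.897*47*s,z]),1))
for v in range(250,282,3): print(v,[pix2world(im,u,v).round(0).astype(int).tolist() for u in (174,180,186,190)])
```

```text
open pose TCP 276.5,-559.8,207
1 150 [154.1 289.5]
1 193 [150.8 270.2]
1 207 [149.7 263.7]
1 220 [148.7 257.5]
1 234 [147.5 250.7]
1 260 [145.3 237.6]
-1 150 [186.9 321.4]
-1 193 [184.5 301.5]
-1 207 [183.7 294.7]
-1 220 [182.9 288.3]
-1 234 [182.  281.2]
-1 260 [180.4 267.6]
250 [[318, -177, -48], [297, -631, 315], [307, -613, 299], [312, -617, 301]]
253 [[290, -612, 296], [297, -631, 310], [305, -623, 301], [311, -623, 300]]
256 [[290, -614, 292], [296, -631, 305], [305, -626, 299], [310, -625, 297]]
259 [[289, -617, 290], [296, -629, 298], [304, -627, 295], [310, -625, 291]]
262 [[289, -606, 276], [296, -629, 293], [305, -607, 273], [350, -232, -51]]
265 [[289, -608, 272], [296, -613, 274], [305, -606, 267], [348, -246, -49]]
268 [[288, -610, 268], [296, -612, 268], [304, -609, 263], [346, -251, -53]]
271 [[287, -609, 262], [295, -614, 264], [304, -609, 258], [344, -270, -47]]
274 [[287, -609, 257], [261, -1084, 681], [304, -601, 245], [342, -278, -48]]
277 [[286, -608, 251], [294, -611, 251], [331, -283, -51], [341, -285, -51]]
280 [[302, -286, -50], [316, -290, -50], [330, -292, -52], [339, -296, -51]]
```

View pics/s0c.png

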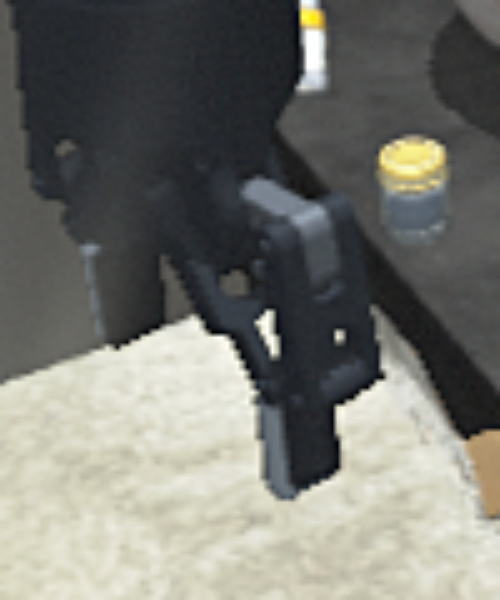

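Depth from both views agrees that the closed fingertips are about 27 mm behind the reported TCP (z≈118 with the TCP at 90). They should be 14 mm ahead of it, so there is a tool offset of about 41 mm along z. The fingers therefore closed above the tab. I'll open, go 40 mm lower and grip again.

>>> play_rows([
  {"tx": 0, "ty": 0, "tz": 0, "spin": 0, "gripper": -1},
  {"tx": 0, "ty": 0, "tz": 0, "spin": 0, "gripper": -1},
  {"tx": 0, "ty": 0, "tz": 0, "spin": 0, "gripper": -1},
  {"tx": 0, "ty": 0, "tz": 0, "spin": 0, "gripper": -1},
  {"tx": 0, "ty": 0, "tz": 0.08, "spin": 0, "gripper": -1},
  {"tx": 0, "ty": 0, "tz": 0.16, "spin": 0, "gripper": -1},
  {"tx": 0, "ty": 0, "tz": 0.16, "spin": 0, "gripper": -1},
  {"tx": 0, "ty": 0, "tz": 0.16, "spin": 0, "gripper": 1},
  {"tx": 0, "ty": 0, "tz": 0.16, "spin": 0, "gripper": 1},
  {"tx": 0, "ty": 0, "tz": 0.16, "spin": 0, "gripper": 1},
  {"tx": 0, "ty": 0, "tz": 0.16, "spin": 0, "gripper": 1},
  {"tx": 0, "ty": 0, "tz": 0.16, "spin": 0, "gripper": 1},
])

```text
clock: 4.28
position: [452.4, -265.6, 51.1]
ee_rot: [-0.063, 0.998, -0.0, 0.0]
contact_force: [-1.5, -1.1, 4.4]
gripper_width: 20.7
```

Run:
```python
from h import *
go([451.6,-266.3,50],97.2)
im=snap('side','side4'); cv2.imwrite('pics/side4c.png',cv2.resize(im['frame'][120:280,160:330,::-1],None,fx=3.5,fy=3.5))
```

```text
t 4.275 cur [ 452.4 -265.6   51.1] jaw 97.2 F [-1.5 -1.1  4.4] w 20.7 zax [ 1.e-03 -6.e-04 -1.e+00]
  cmd [ 0.0033 -0.0023  0.0044] spin -0.0001
```

View pics/side4c.png

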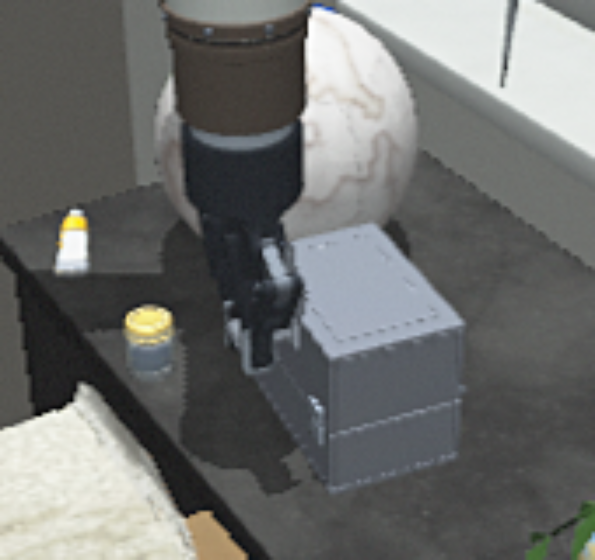

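The tab is gripped between the pads, with an opening of 20.7 mm. I'll start the swing gently.

>>> play_rows([
  {"tx": -0.01, "ty": 0, "tz": -0.024, "spin": 0, "gripper": 1},
  {"tx": -0.021, "ty": 0, "tz": -0.048, "spin": 0, "gripper": 1},
  {"tx": -0.033, "ty": 0, "tz": -0.07, "spin": 0, "gripper": 1},
  {"tx": -0.046, "ty": 0, "tz": -0.093, "spin": 0, "gripper": 1},
  {"tx": -0.061, "ty": 0, "tz": -0.115, "spin": 0, "gripper": 1},
  {"tx": -0.076, "ty": 0, "tz": -0.136, "spin": 0, "gripper": 1},
])

```text
clock: 5.08
position: [469.3, -263.4, 83.3]
ee_rot: [-0.062, 0.998, 0.0, -0.002]
contact_force: [-0.3, -6.8, -4.8]
gripper_width: 20.8
```

Run:
```python
from h import *
go([451.6,-266.3,50],97.2)
im=snap('side','side5'); cv2.imwrite('pics/side5c.png',cv2.resize(im['frame'][120:280,160:330,::-1],None,fx=3.5,fy=3.5))
```

```text
t 5.075 cur [ 469.3 -263.4   83.3] jaw 97.2 F [-0.3 -6.8 -4.8] w 20.8 zax [-4.4e-03  1.0e-04 -1.0e+00]
  cmd [ 0.0711 -0.0027  0.1334] spin -0.0008
```

View pics/side5c.png

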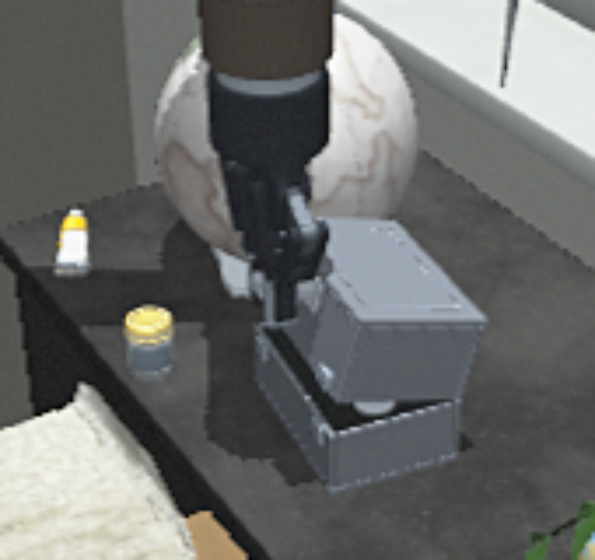

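>>> play_rows([
  {"tx": -0.034, "ty": -0.002, "tz": -0.04, "spin": 0, "gripper": 1},
  {"tx": -0.072, "ty": -0.003, "tz": -0.075, "spin": 0, "gripper": 1},
  {"tx": -0.113, "ty": -0.004, "tz": -0.107, "spin": 0, "gripper": 1},
  {"tx": -0.157, "ty": -0.005, "tz": -0.135, "spin": 0, "gripper": 1},
  {"tx": -0.204, "ty": -0.006, "tz": -0.158, "spin": 0, "gripper": 1},
  {"tx": -0.253, "ty": -0.007, "tz": -0.177, "spin": 0, "gripper": 1},
  {"tx": -0.303, "ty": -0.008, "tz": -0.19, "spin": 0, "gripper": 1},
  {"tx": -0.355, "ty": -0.008, "tz": -0.198, "spin": 0, "gripper": 1},
  {"tx": -0.38, "ty": -0.008, "tz": -0.2, "spin": 0, "gripper": 1},
  {"tx": -0.38, "ty": -0.008, "tz": -0.2, "spin": 0, "gripper": 1},
])

```text
clock: 6.38
position: [563.6, -252.4, 134.3]
ee_rot: [-0.063, 0.998, 0.001, -0.003]
contact_force: [-4.2, 1.7, 4.3]
gripper_width: 20.9
```

Run:
```python
from h import *
go([451.6,-266.3,50],97.2)
im=snap('side','side6'); cv2.imwrite('pics/side6c.png',cv2.resize(im['frame'][120:280,160:330,::-1],None,fx=3.5,fy=3.5))
```

```text
t 6.375 cur [ 563.6 -252.4  134.3] jaw 97.2 F [-4.2  1.7  4.3] w 20.9 zax [-5.2e-03  9.0e-04 -1.0e+00]
  cmd [0.4496 0.0006 0.3394] spin 0.0006
```

View pics/side6c.png

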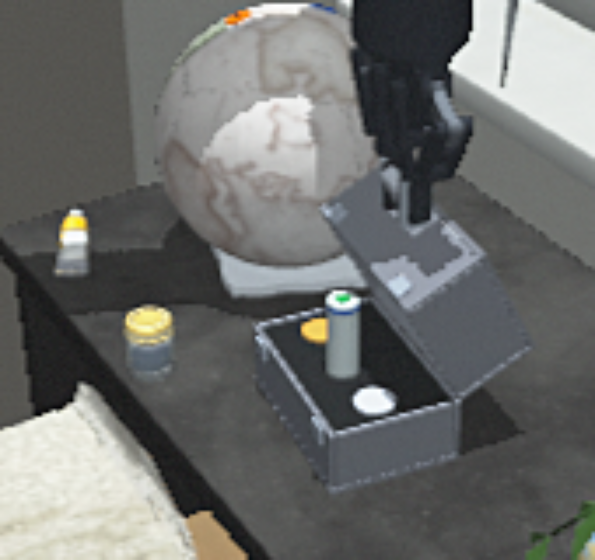

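The lid is at about 1.1 rad and past its balance point, and the probe can be seen standing at (343,335) in the crop. I'll release the tab and rise.

>>> play_rows([
  {"tx": 0, "ty": 0, "tz": 0, "spin": 0, "gripper": -1},
  {"tx": 0, "ty": 0, "tz": 0, "spin": 0, "gripper": -1},
  {"tx": 0, "ty": 0, "tz": -0.02, "spin": 0, "gripper": -1},
  {"tx": 0, "ty": 0, "tz": -0.12, "spin": 0, "gripper": -1},
  {"tx": 0, "ty": 0, "tz": -0.25, "spin": 0, "gripper": -1},
  {"tx": 0, "ty": 0, "tz": -0.4, "spin": 0, "gripper": -1},
  {"tx": 0.2, "ty": 0, "tz": -0.4, "spin": 0, "gripper": -1},
  {"tx": 0.4, "ty": 0, "tz": -0.4, "spin": 0, "gripper": -1},
  {"tx": 0.5, "ty": 0, "tz": -0.4, "spin": 0, "gripper": -1},
  {"tx": 0.5, "ty": 0, "tz": -0.4, "spin": 0, "gripper": -1},
])

```text
clock: 7.68
position: [440.4, -268.9, 235.6]
ee_rot: [-0.062, 0.998, -0.0, 0.001]
contact_force: [0.4, -0.5, 0.2]
gripper_width: 85.5
```

Run:
```python
from h import *
go([517.5,-258,150],97.2)
im=snap('side','side7'); w=snap('wrist','wrist7');
cv2.imwrite('pics/m7.png',np.hstack([cv2.resize(im['frame'][120:280,160:330],(400,376)),cv2.resize(w['frame'][60:360,90:410],(400,376))])[...,::-1])
```

```text
t 7.675 cur [ 440.4 -268.9  235.6] jaw 97.1 F [ 0.4 -0.5  0.2] w 85.5 zax [ 2.4e-03 -5.0e-04 -1.0e+00]
  cmd [-0.3106  0.0054  0.3431] spin -0.0012
```

View pics/m7.png

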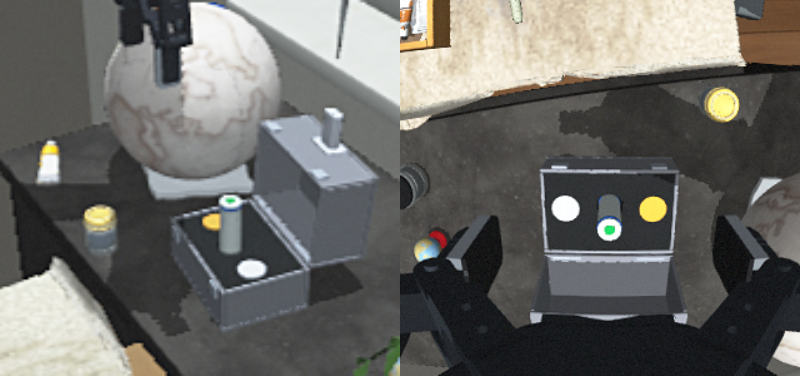

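The lid is fully open. The top of the probe is at wrist pixel about (258,244), so I'll measure it against the z=104 plane.

```bash
cat >> h.py <<'E'
def wray(im,u,v,z):
    K=im['mtx'];x=(u-K[0,2])/K[0,0];y=(v-K[1,2])/K[1,1];r=np.hypot(x,y)+1e-9;s=np.sin(r)/r
    T=np.linalg.inv(im['world_to_cam']);d=T[:3,:3]@[x*s,-y*s,-np.cos(r)];return T[:3,3]+d*(z-T[2,3])/d[2]
E
python3 - <<'E'
from h import *
im=dict(np.load('pics/wrist7.npz'));f=im['frame'];hsv=cv2.cvtColor(f,cv2.COLOR_RGB2HSV);V,U=np.mgrid[0:384,0:512]
m=(hsv[...,0]>50)&(hsv[...,0]<80)&(hsv[...,1]>150)&(U>240)&(U<280)&(V>220)&(V<260); u,v=U[m].mean(),V[m].mean();print(u,v,m.sum(),wray(im,u,v,104).round(1))
im=dict(np.load('pics/side7.npz'));f=im['frame'];hsv=cv2.cvtColor(f,cv2.COLOR_RGB2HSV)
m=(hsv[...,0]>50)&(hsv[...,0]<80)&(hsv[...,1]>120)&(U>240)&(U<280)&(V>190)&(V<220); u,v=U[m].mean(),V[m].mean()
T=np.linalg.inv(im['world_to_cam']);p=pix2world(im,u,v,100.);d=p-T[:3,3];print(u,v,m.sum(),(T[:3,3]+d*(104-T[2,3])/d[2]).round(1))
E
```

```text
257.3333333333333 242.95555555555555 45 [ 519.9 -256.3  104. ]
257.5 205.0 4 [ 518.2 -258.3  104. ]
```

Run:
```python
from h import *
go([518.8,-257.3,38],97.0)
```

```text
t 7.775 cur [ 442.2 -268.8  235.1] jaw 97.2 F [0.  0.3 0. ] w 85.7 zax [ 2.e-03 -6.e-04 -1.e+00]
  cmd [-0.3085  0.008   0.7888] spin 0.0046
```

>>> play_rows([
  {"tx": -0.15, "ty": 0.004, "tz": 0.1, "spin": 0, "gripper": -1},
  {"tx": -0.308, "ty": 0.008, "tz": 0.2, "spin": 0, "gripper": -1},
  {"tx": -0.308, "ty": 0.008, "tz": 0.34, "spin": 0, "gripper": -1},
  {"tx": -0.308, "ty": 0.008, "tz": 0.4, "spin": 0, "gripper": -1},
  {"tx": -0.308, "ty": 0.008, "tz": 0.4, "spin": 0, "gripper": -1},
  {"tx": -0.308, "ty": 0.008, "tz": 0.4, "spin": 0, "gripper": -1},
])

```text
clock: 8.52
position: [518.5, -257.4, 136.0]
ee_rot: [-0.063, 0.998, -0.001, 0.001]
contact_force: [-0.0, 0.3, 0.4]
gripper_width: 85.3
```

Run:
```python
from h import *
go([518.8,-257.3,38],97.0)
w=snap('wrist','wrist8'); cv2.imwrite('pics/w8.png',w['frame'][...,::-1])
```

```text
t 8.525 cur [ 518.5 -257.4  136. ] jaw 97.2 F [-0.   0.3  0.4] w 85.3 zax [ 0.0027 -0.0011 -1.    ]
  cmd [-2.000e-04  9.000e-04  3.919e-01] spin 0.005
```

View pics/w8.png

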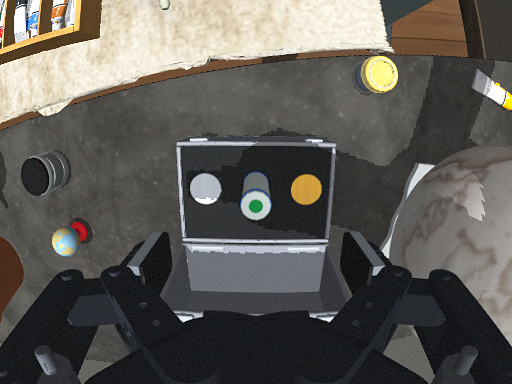

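The green cap is centred between the jaws at (256,206). I'll go down and grip.

>>> play_rows([
  {"tx": 0, "ty": 0, "tz": 0.15, "spin": 0, "gripper": -1},
  {"tx": 0, "ty": 0, "tz": 0.3, "spin": 0, "gripper": -1},
  {"tx": 0, "ty": 0, "tz": 0.392, "spin": 0, "gripper": -1},
  {"tx": 0, "ty": 0, "tz": 0.392, "spin": 0, "gripper": -1},
  {"tx": 0, "ty": 0, "tz": 0.392, "spin": 0, "gripper": -1},
  {"tx": 0, "ty": 0, "tz": 0.392, "spin": 0, "gripper": 1},
  {"tx": 0, "ty": 0, "tz": 0.392, "spin": 0, "gripper": 1},
  {"tx": 0, "ty": 0, "tz": 0.392, "spin": 0, "gripper": 1},
  {"tx": 0, "ty": 0, "tz": 0.392, "spin": 0, "gripper": 1},
  {"tx": 0, "ty": 0, "tz": 0.392, "spin": 0, "gripper": 1},
])

```text
clock: 9.82
position: [517.7, -257.0, 36.8]
ee_rot: [-0.063, 0.998, -0.0, 0.0]
contact_force: [-0.9, 0.3, 2.8]
gripper_width: 20.6
```

Run:
```python
from h import *
go([518.8,-257.3,38],97.0)
w=snap('wrist','wrist9')['frame'];im=snap('side','side9')
cv2.imwrite('pics/m9.png',np.hstack([cv2.resize(im['frame'][120:280,160:330],(400,376)),cv2.resize(w[60:360,90:410],(400,376))])[...,::-1])
```

```text
t 9.825 cur [ 517.7 -257.    36.8] jaw 97.2 F [-0.9  0.3  2.8] w 20.6 zax [ 3.e-04 -2.e-04 -1.e+00]
  cmd [-0.0043 -0.0017 -0.0048] spin 0.0049
```

View pics/m9.png

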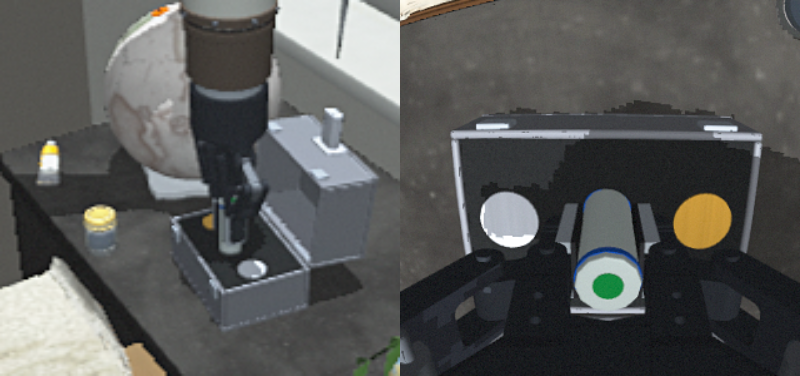

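The probe is gripped (20.6 mm). The tool can only point down, but the dot's normal is 20° off vertical. So I'll tilt the probe in the grip: lift until the tip is just inside the foam hole, then pull the gripper forward so the handle leans forward about the jaw axis.

>>> play_rows([
  {"tx": 0, "ty": 0, "tz": -0.06, "spin": 0, "gripper": 1},
  {"tx": 0, "ty": 0, "tz": -0.115, "spin": 0, "gripper": 1},
  {"tx": 0, "ty": 0, "tz": -0.115, "spin": 0, "gripper": 1},
  {"tx": 0.02, "ty": 0, "tz": -0.115, "spin": 0, "gripper": 1},
  {"tx": 0.04, "ty": 0, "tz": -0.115, "spin": 0, "gripper": 1},
  {"tx": 0.04, "ty": 0, "tz": -0.115, "spin": 0, "gripper": 1},
])

```text
clock: 10.68
position: [509.0, -258.1, 65.2]
ee_rot: [-0.063, 0.998, -0.0, 0.002]
contact_force: [4.2, 1.2, -2.9]
gripper_width: 20.7
```

Run:
```python
from h import *
go([518.8,-257.3,38],97.0)
w=snap('wrist','wrist10')['frame'];im=snap('side','side10')
cv2.imwrite('pics/m10.png',np.hstack([cv2.resize(im['frame'][140:240,190:310],(400,333)),cv2.resize(w[60:360,90:410],(400,333))])[...,::-1])
```

```text
t 10.675 cur [ 509.  -258.1   65.2] jaw 97.2 F [ 4.2  1.2 -2.9] w 20.7 zax [ 3.7e-03 -3.0e-04 -1.0e+00]
  cmd [-0.0388 -0.0015  0.109 ] spin 0.0047
```

View pics/m10.png

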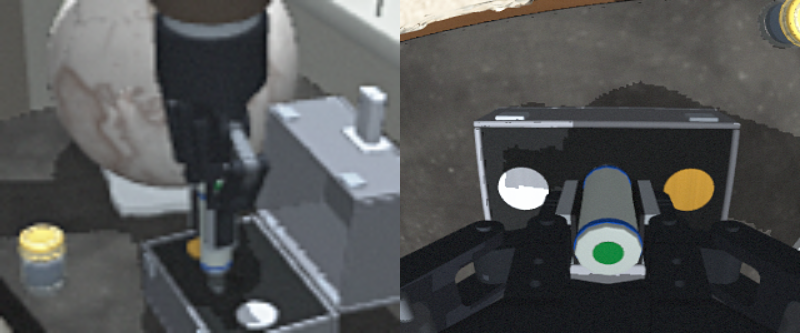

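>>> play_rows([
  {"tx": 0.02, "ty": 0, "tz": 0, "spin": 0, "gripper": 1},
  {"tx": 0.04, "ty": 0, "tz": 0, "spin": 0, "gripper": 1},
  {"tx": 0.06, "ty": 0, "tz": 0, "spin": 0, "gripper": 1},
  {"tx": 0.06, "ty": 0, "tz": 0, "spin": 0, "gripper": 1},
])

```text
clock: 11.28
position: [495.8, -260.6, 66.2]
ee_rot: [-0.063, 0.998, -0.001, 0.003]
contact_force: [5.8, 1.3, -1.6]
gripper_width: 20.6
```

```bash
cat >> h.py <<'E'
def cap(n):
    out=[]
    im=dict(np.load(f'pics/{n}.npz'));f=im['frame'];hsv=cv2.cvtColor(f,cv2.COLOR_RGB2HSV);V,U=np.mgrid[0:384,0:512]
    m=(hsv[...,0]>50)&(hsv[...,0]<85)&(hsv[...,1]>130)&(U>225)&(U<285)&(V>150)&(V<300)
    u,v=U[m].mean(),V[m].mean();d=np.median(im['depth'][m]);p=pix2world(im,u,v,d,True); return p,u,v,m.sum()
E
python3 - <<'E'
from h import *
go([518.8,-257.3,38],97.0)
w=snap('wrist','wrist11')['frame'];im=snap('side','side11')
cv2.imwrite('pics/m11.png',np.hstack([cv2.resize(im['frame'][140:240,190:310],(400,333)),cv2.resize(w[60:360,90:410],(400,333))])[...,::-1])
for n,t in(('wrist9',[517.7,-257,36.8]),('wrist10',[509,-258.1,65.2]),('wrist11',read_state()['position'])):
    p,u,v,c=cap(n); print(n,(p-t).round(1),u,v,c)
E
```

```text
t 11.275 cur [ 495.8 -260.6   66.2] jaw 97.3 F [ 5.8  1.3 -1.6] w 20.6 zax [ 0.0067 -0.0017 -1.    ]
  cmd [-0.0923  0.0019  0.1134] spin 0.0057
wrist9 [ 2.1  1.5 67.5] 256.03636363636366 287.5922077922078 385
wrist10 [ 1.6  1.6 67.5] 256.3299232736573 287.0485933503836 391
wrist11 [-0.9  1.2 67.3] 255.9353348729792 282.02771362586606 433
```

View pics/m11.png

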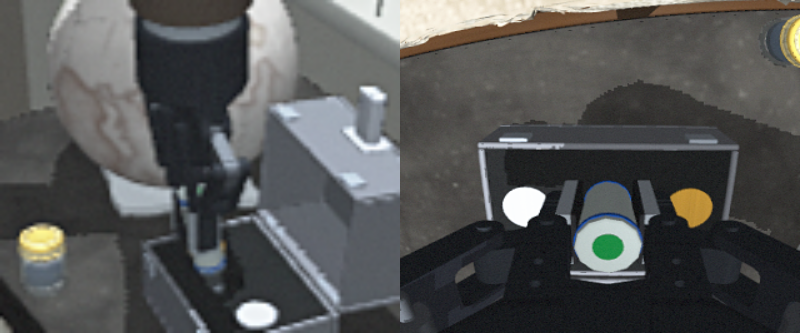

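>>> play_rows([
  {"tx": 0.02, "ty": 0, "tz": 0.005, "spin": 0, "gripper": 1},
  {"tx": 0.04, "ty": 0, "tz": 0.01, "spin": 0, "gripper": 1},
  {"tx": 0.06, "ty": 0, "tz": 0.015, "spin": 0, "gripper": 1},
  {"tx": 0.07, "ty": 0, "tz": 0.02, "spin": 0, "gripper": 1},
  {"tx": 0.07, "ty": 0, "tz": 0.02, "spin": 0, "gripper": 1},
])

```text
clock: 12.0
position: [482.6, -263.7, 63.2]
ee_rot: [-0.064, 0.998, -0.003, 0.008]
contact_force: [9.6, 1.2, 0.4]
gripper_width: 20.7
```

Run:
```python
from h import *
go([518.8,-257.3,38],97.0)
w=snap('wrist','wrist12')['frame'];im=snap('side','side12')
cv2.imwrite('pics/m12.png',np.hstack([cv2.resize(im['frame'][140:240,190:310],(400,333)),cv2.resize(w[60:360,90:410],(400,333))])[...,::-1])
p,u,v,c=cap('wrist12'); print((p-read_state()['position']).round(1),u,v,c)
```

```text
t 12.0 cur [ 482.6 -263.7   63.2] jaw 97.3 F [9.6 1.2 0.4] w 20.7 zax [ 0.0156 -0.0046 -0.9999]
  cmd [-0.1453  0.0077  0.1031] spin 0.0074
[-4.3  1.2 66.8] 256.10660980810235 275.3944562899787 469
```

View pics/m12.png

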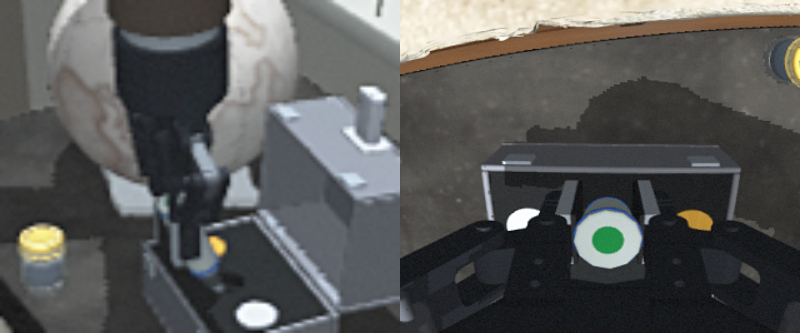

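>>> play_rows([
  {"tx": 0.015, "ty": 0, "tz": 0.0, "spin": 0, "gripper": 1},
  {"tx": 0.032, "ty": 0, "tz": 0.0, "spin": 0, "gripper": 1},
  {"tx": 0.032, "ty": 0, "tz": 0.0, "spin": 0, "gripper": 1},
  {"tx": 0.032, "ty": 0, "tz": -0.1, "spin": 0, "gripper": 1},
  {"tx": 0.032, "ty": 0, "tz": -0.3, "spin": 0, "gripper": 1},
  {"tx": 0.032, "ty": 0, "tz": -0.5, "spin": 0, "gripper": 1},
  {"tx": 0.032, "ty": 0, "tz": -0.7, "spin": 0, "gripper": 1},
  {"tx": 0.032, "ty": 0, "tz": -0.8, "spin": 0, "gripper": 1},
  {"tx": 0.032, "ty": 0, "tz": -0.8, "spin": 0, "gripper": 1},
  {"tx": 0.032, "ty": 0, "tz": -0.8, "spin": 0, "gripper": 1},
])

```text
clock: 13.35
position: [465.7, -262.9, 258.1]
ee_rot: [-0.063, 0.998, 0.001, -0.002]
contact_force: [-0.5, 0.6, -2.1]
gripper_width: 20.6
```

Run:
```python
from h import *
go([518.8,-257.3,38],97.0)
w=snap('wrist','wrist13')['frame'];im=snap('side','side13');s=snap('scene','scene13')
cv2.imwrite('pics/m13.png',np.hstack([cv2.resize(im['frame'][60:240,170:310],(400,514)),cv2.resize(w[60:360,90:410],(400,514))])[...,::-1])
p,u,v,c=cap('wrist13'); print((p-read_state()['position']).round(1),u,v,c)
```

```text
t 13.35 cur [ 465.7 -262.9  258.1] jaw 97.2 F [-0.5  0.6 -2.1] w 20.6 zax [-0.0047  0.0018 -1.    ]
  cmd [-0.2173 -0.0065  0.8793] spin 0.004
[-5.   0.7 66. ] 256.0657084188912 271.31211498973306 487
```

View pics/m13.png

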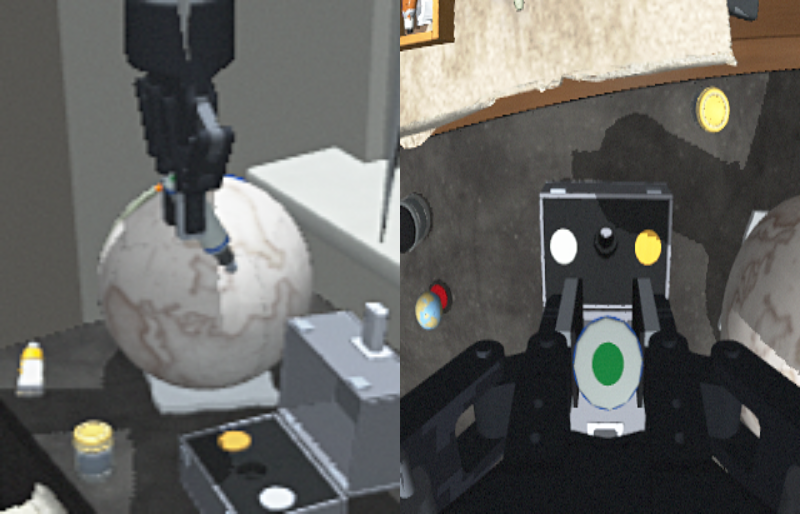

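View pics/scene13.png

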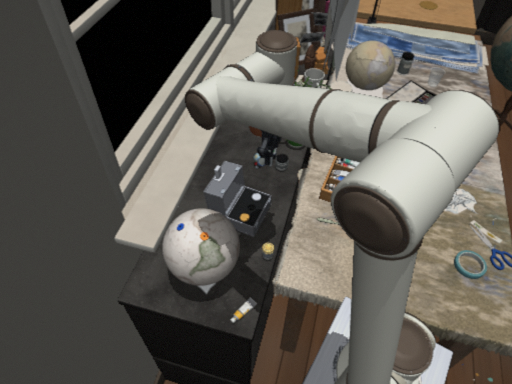

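The probe is out and clear of the case, leaning in the grip with its ball tip at side pixel about (251,154). I'll locate the tip to get the actual tilt and the tip offset.

Run:
```python
from h import *
im=dict(np.load('pics/side13.npz')); cv2.imwrite('pics/s13c.png',cv2.resize(im['frame'][100:170,210:280,::-1],(700,700),interpolation=cv2.INTER_NEAREST))
```

```text
(no output)
```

View pics/s13c.png

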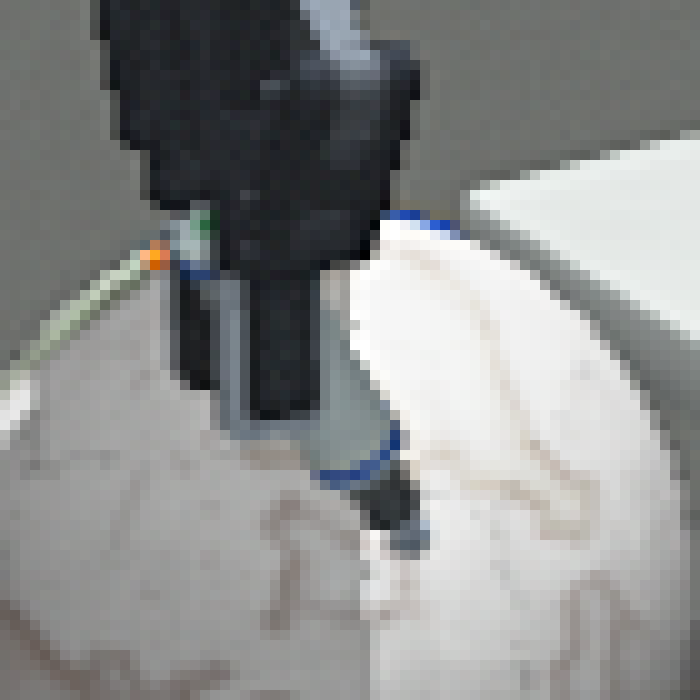

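```bash
cat >> h.py <<'E'
def onplane(im,u,v,p0,nrm):
    T=np.linalg.inv(im['world_to_cam']);o=T[:3,3];d=pix2world(im,u,v,100.)-o
    return o+d*((p0-o)@nrm)/(d@nrm)
E
python3 - <<'E'
from h import *
im=dict(np.load('pics/side13.npz'));t=np.array([465.7,-262.9,258.1]);j=np.array([np.cos(np.radians(97.2)),np.sin(np.radians(97.2)),0]);ex=np.array([j[1],-j[0],0])
for off in(0,1.3):
  P={}
  for k,u,v in(('tip',251.4,154.5),('ring',245.6,146.0),('greencap',230.7,122.5)):
    p=onplane(im,u,v,t+j*off,j)-t; P[k]=np.array([p@ex,p[2]]); print(off,k,P[k].round(1))
  c=np.array([-5*ex[0]+.7*ex[1],66.0])
  for k in('tip','ring'): dd=P[k]-c; print(k,np.linalg.norm(dd),np.degrees(np.arctan2(dd[0],-dd[1])))
E
```

```text
0 tip [ 38.8 -19.1]
0 ring [25.4  4.2]
0 greencap [-7.  64.1]
tip 95.62234462338708 27.172783261110126
ring 68.78211214053168 26.076835942319427
1.3 tip [ 39.4 -19.8]
1.3 ring [25.9  3.5]
1.3 greencap [-6.5 63.6]
tip 96.52888249857565 27.27508636291486
ring 69.64110082579931 26.230395836269732
```

Cap to tip measures 96 mm, which matches the probe. The tilt is about 27° against the roughly 20° needed. I'll take about 7° out by putting the tip back in the hole's mouth and moving the gripper back a little.

Run:
```python
from h import *
go([480,-262.2,60],97.2)
```

```text
t 13.5 cur [ 466.4 -263.1  258.2] jaw 97.2 F [-0.1  0.2 -0.6] w 20.3 zax [-0.0042  0.0011 -1.    ]
  cmd [-0.0578 -0.0046  0.7927] spin -0.0
```

>>> play_rows([
  {"tx": -0.058, "ty": -0.004, "tz": 0.15, "spin": 0, "gripper": 1},
  {"tx": -0.058, "ty": -0.004, "tz": 0.35, "spin": 0, "gripper": 1},
  {"tx": -0.058, "ty": -0.004, "tz": 0.55, "spin": 0, "gripper": 1},
  {"tx": -0.058, "ty": -0.004, "tz": 0.68, "spin": 0, "gripper": 1},
  {"tx": -0.058, "ty": -0.004, "tz": 0.74, "spin": 0, "gripper": 1},
  {"tx": -0.058, "ty": -0.004, "tz": 0.79, "spin": 0, "gripper": 1},
  {"tx": -0.058, "ty": -0.004, "tz": 0.79, "spin": 0, "gripper": 1},
])

```text
clock: 14.38
position: [481.9, -262.5, 62.5]
ee_rot: [-0.063, 0.998, 0.0, -0.0]
contact_force: [0.0, 0.4, -0.8]
gripper_width: 20.7
```

Run:
```python
from h import *
go([480,-262.2,60],97.2)
w=snap('wrist','wrist14')['frame'];im=snap('side','side14')
cv2.imwrite('pics/m14.png',np.hstack([cv2.resize(im['frame'][150:240,200:310],(400,333)),cv2.resize(w[60:360,90:410],(400,333))])[...,::-1])
p,u,v,c=cap('wrist14'); print((p-read_state()['position']).round(1),u,v,c)
```

```text
t 14.375 cur [ 481.9 -262.5   62.5] jaw 97.2 F [ 0.   0.4 -0.8] w 20.7 zax [-6.e-04  0.e+00 -1.e+00]
  cmd [0.0074 0.0022 0.0099] spin 0.0003
[-5.2  0.9 64.9] 255.9689440993789 271.8944099378882 483
```

View pics/m14.png

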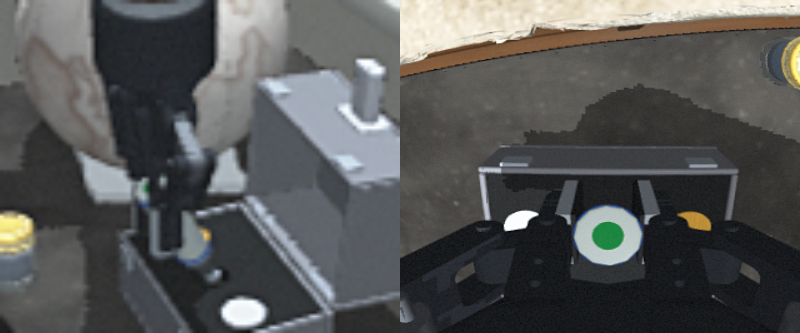

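>>> play_rows([
  {"tx": -0.01, "ty": 0, "tz": 0.016, "spin": 0, "gripper": 1},
  {"tx": -0.025, "ty": 0, "tz": 0.016, "spin": 0, "gripper": 1},
  {"tx": -0.04, "ty": 0, "tz": 0.016, "spin": 0, "gripper": 1},
  {"tx": -0.04, "ty": 0, "tz": 0.016, "spin": 0, "gripper": 1},
])

```text
clock: 14.98
position: [490.8, -261.3, 58.4]
ee_rot: [-0.063, 0.998, 0.0, -0.001]
contact_force: [-4.1, -1.4, 0.4]
gripper_width: 20.5
```

Run:
```python
from h import *
go([480,-262.2,60],97.2)
w=snap('wrist','wrist15')
p,u,v,c=cap('wrist15'); print((p-read_state()['position']).round(1),u,v,c)
```

```text
t 14.975 cur [ 490.8 -261.3   58.4] jaw 97.2 F [-4.1 -1.4  0.4] w 20.5 zax [-2.6e-03  2.0e-04 -1.0e+00]
  cmd [ 0.0433  0.0019 -0.0063] spin -0.0001
[-4.3  0.6 66.2] 255.9139344262295 271.84016393442624 488
```

>>> play_rows([
  {"tx": -0.015, "ty": 0, "tz": 0, "spin": 0, "gripper": 1},
  {"tx": -0.03, "ty": 0, "tz": 0, "spin": 0, "gripper": 1},
  {"tx": -0.044, "ty": 0, "tz": 0, "spin": 0, "gripper": 1},
  {"tx": -0.044, "ty": 0, "tz": 0, "spin": 0, "gripper": 1},
])

```text
clock: 15.52
position: [497.9, -260.0, 57.3]
ee_rot: [-0.062, 0.998, 0.001, -0.005]
contact_force: [-9.4, -3.9, 1.1]
gripper_width: 20.8
```

Run:
```python
from h import *
go([480,-262.2,60],97.2)
w=snap('wrist','wrist16')
p,u,v,c=cap('wrist16'); print((p-read_state()['position']).round(1),u,v,c)
```

```text
t 15.525 cur [ 497.9 -260.    57.3] jaw 97.1 F [-9.4 -3.9  1.1] w 20.8 zax [-0.0107  0.0015 -0.9999]
  cmd [ 0.0722  0.0002 -0.0099] spin -0.0015
[-3.   0.6 66.4] 256.00205761316874 273.68518518518516 486
```

>>> play_rows([
  {"tx": -0.012, "ty": 0, "tz": 0, "spin": 0, "gripper": 1},
  {"tx": -0.024, "ty": 0, "tz": 0, "spin": 0, "gripper": 1},
  {"tx": -0.024, "ty": 0, "tz": 0, "spin": 0, "gripper": 1},
  {"tx": -0.01, "ty": 0, "tz": -0.1, "spin": 0, "gripper": 1},
  {"tx": 0, "ty": 0, "tz": -0.3, "spin": 0, "gripper": 1},
  {"tx": 0.05, "ty": 0, "tz": -0.5, "spin": 0, "gripper": 1},
  {"tx": 0.12, "ty": 0, "tz": -0.7, "spin": 0, "gripper": 1},
  {"tx": 0.12, "ty": 0, "tz": -0.8, "spin": 0, "gripper": 1},
  {"tx": 0.12, "ty": 0, "tz": -0.8, "spin": 0, "gripper": 1},
  {"tx": 0.12, "ty": 0, "tz": -0.8, "spin": 0, "gripper": 1},
])

```text
clock: 16.82
position: [472.9, -263.1, 257.2]
ee_rot: [-0.063, 0.998, 0.001, -0.001]
contact_force: [0.4, -0.9, -1.1]
gripper_width: 20.5
```

Run:
```python
from h import *
go([480,-262.2,60],97.2)
w=snap('wrist','wrist17')
p,u,v,c=cap('wrist17'); print((p-read_state()['position']).round(1),u,v,c)
im=snap('side','side17'); cv2.imwrite('pics/s17c.png',cv2.resize(im['frame'][100:170,200:270,::-1],(700,700),interpolation=cv2.INTER_NEAREST)); print(project(im,read_state()['position']))
```

```text
t 16.825 cur [ 472.9 -263.1  257.2] jaw 97.2 F [ 0.4 -0.9 -1.1] w 20.5 zax [-0.0011  0.0013 -1.    ]
  cmd [-0.0295 -0.0012  0.7889] spin 0.0003
[-3.   0.8 67. ] 256.0381355932203 275.0042372881356 472
(np.float64(237.85079300743627), np.float64(150.19427525912553))
```

View pics/s17c.png

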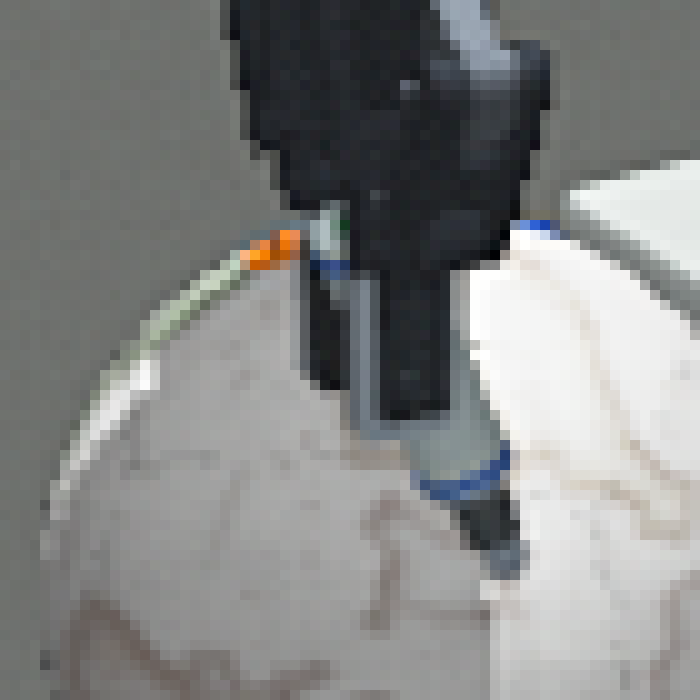

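Run:
```python
from h import *
im=dict(np.load('pics/side17.npz'));t=np.array([472.9,-263.1,257.2]);j=np.array([np.cos(np.radians(97.2)),np.sin(np.radians(97.2)),0]);ex=np.array([j[1],-j[0],0])
off=1.0; c=np.array([-3*ex[0]+.8*ex[1],67.0])
for k,u,v in(('tip',250.6,156.8),('ring',245.7,147.9),('capgreen',233.9,122)):
    p=onplane(im,u,v,t+j*off,j)-t; q=np.array([p@ex,p[2]]); dd=q-c; print(k,q.round(1),np.linalg.norm(dd).round(1),np.degrees(np.arctan2(dd[0],-dd[1])).round(1))
# dot again, unobstructed dot in scene13
n=np.array([-.3,.155,.94]);n/=np.linalg.norm(n);print(n,np.degrees(np.arccos(n[2])),'az',np.degrees(np.arctan2(n[1],n[0])))
s=dict(np.load('pics/scene13.npz'));f=s['frame'];hsv=cv2.cvtColor(f,cv2.COLOR_RGB2HSV);V,U=np.mgrid[0:384,0:512]
m=((hsv[...,0]>2)&(hsv[...,0]<20)&(hsv[...,1]>140)&(U>190)&(U<220)&(V>225)&(V<246)); print(U[m].mean(),V[m].mean(),onplane(s,U[m].mean(),V[m].mean(),np.array([0,0,209.]),np.array([0,0,1.])))
```

```text
tip [ 29.7 -23.3] 96.0 19.8
ring [18.4  0.6] 69.7 17.7
capgreen [-7.1 64.9] 4.7 -63.7
[-0.30035689  0.15518439  0.94111824] 19.759793421694 az 152.67610869865345
204.14285714285714 235.85714285714286 [511.17955394 -12.00791349 209.        ]
```

The tilt is now 19.8° and the tip offset is known. Next I'll spin 34.5° so the lean matches the dot normal's azimuth, and move to hover over the globe.

Run:
```python
from h import *
go([465.9,9,288.8],62.7);go([470,-100,288.8],62.7)
```

```text
t 16.925 cur [ 472.6 -263.2  256.7] jaw 97.2 F [-0.6  0.4 -1.2] w 20.8 zax [-0.003   0.0012 -1.    ]
  cmd [-0.1099  1.0837 -0.127 ] spin 0.767
t 16.925 cur [ 472.6 -263.2  256.7] jaw 97.2 F [-0.6  0.4 -1.2] w 20.8 zax [-0.003   0.0012 -1.    ]
  cmd [-0.0714  0.6491 -0.1276] spin 0.767
```

>>> play_rows([
  {"tx": 0, "ty": 0, "tz": -0.12, "spin": 0.15, "gripper": 1},
  {"tx": 0, "ty": 0.1, "tz": -0.13, "spin": 0.3, "gripper": 1},
  {"tx": -0.03, "ty": 0.25, "tz": -0.13, "spin": 0.45, "gripper": 1},
  {"tx": -0.05, "ty": 0.42, "tz": -0.13, "spin": 0.6, "gripper": 1},
  {"tx": -0.07, "ty": 0.6, "tz": -0.13, "spin": 0.767, "gripper": 1},
  {"tx": -0.09, "ty": 0.78, "tz": -0.13, "spin": 0.767, "gripper": 1},
  {"tx": -0.1, "ty": 0.92, "tz": -0.13, "spin": 0.767, "gripper": 1},
  {"tx": -0.11, "ty": 0.98, "tz": -0.13, "spin": 0.767, "gripper": 1},
  {"tx": -0.11, "ty": 0.98, "tz": -0.13, "spin": 0.767, "gripper": 1},
  {"tx": -0.11, "ty": 0.98, "tz": -0.13, "spin": 0.767, "gripper": 1},
])

```text
clock: 18.18
position: [469.5, -17.8, 290.7]
ee_rot: [0.236, 0.972, -0.0, -0.0]
contact_force: [-0.8, 0.2, -0.6]
gripper_width: 20.7
```

Run:
```python
from h import *
go([465.9,9,288.8],62.7)
w=snap('wrist','wrist18');im=snap('side','side18');s=snap('scene','scene18')
cv2.imwrite('pics/m18.png',np.hstack([cv2.resize(im['frame'][60:220,170:300],(400,492)),cv2.resize(w['frame'][60:380,90:350],(400,492))])[...,::-1])
```

```text
t 18.175 cur [469.5 -17.8 290.7] jaw 62.6 F [-0.8  0.2 -0.6] w 20.7 zax [-1.e-03 -5.e-04 -1.e+00]
  cmd [0.0621 0.0885 0.0076] spin -0.0012
```

View pics/m18.png

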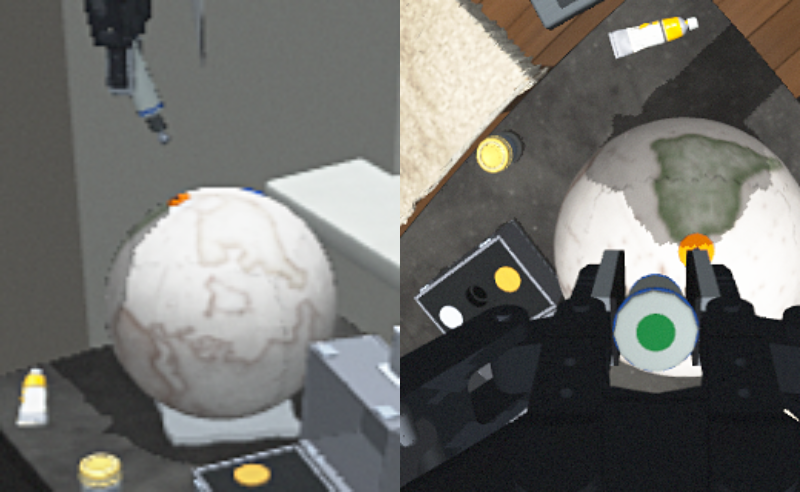

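View pics/scene18.png

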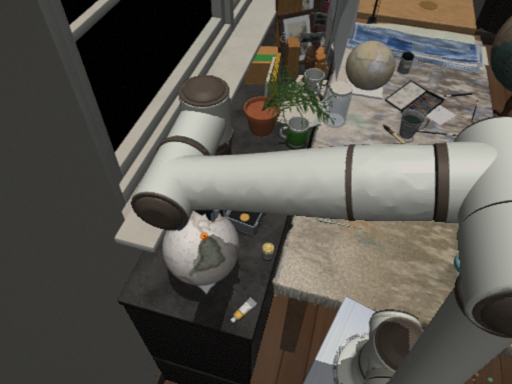

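The dot is at about (282,220) in the wrist view, partly hidden by a finger. I'll shift so it is fully visible, to fix its position better.

>>> play_rows([
  {"tx": 0.08, "ty": 0.04, "tz": 0, "spin": 0, "gripper": 1},
  {"tx": 0.2, "ty": 0.088, "tz": 0, "spin": 0, "gripper": 1},
  {"tx": 0.2, "ty": 0.088, "tz": 0, "spin": 0, "gripper": 1},
  {"tx": 0.2, "ty": 0.088, "tz": 0, "spin": 0, "gripper": 1},
])

```text
clock: 18.82
position: [435.5, 25.0, 291.4]
ee_rot: [0.236, 0.972, 0.0, 0.0]
contact_force: [-0.2, 1.3, -1.8]
gripper_width: 20.3
```

Run:
```python
from h import *
from scipy.optimize import least_squares
go([465.9,9,288.8],62.7)
w=snap('wrist','wrist19');f=w['frame']
cv2.imwrite('pics/m19.png',f[...,::-1])
hsv=cv2.cvtColor(f,cv2.COLOR_RGB2HSV);V,U=np.mgrid[0:384,0:512]
m=((hsv[...,0]>3)&(hsv[...,0]<18)&(hsv[...,1]>190)&(hsv[...,2]>120)).astype(np.uint8)
nn,l,st,c=cv2.connectedComponentsWithStats(m)
for i in range(1,nn):
    if st[i,4]>60: print(c[i],st[i],wray(w,*c[i],209).round(1), pix2world(w,c[i][0],c[i][1],np.median(w['depth'][l==i]),True).round(1))
```

```text
t 18.825 cur [435.5  25.  291.4] jaw 62.7 F [-0.2  1.3 -1.8] w 20.3 zax [ 6.e-04 -0.e+00 -1.e+00]
  cmd [-0.1375 -0.0009  0.0103] spin -0.0006
```

View pics/m19.png

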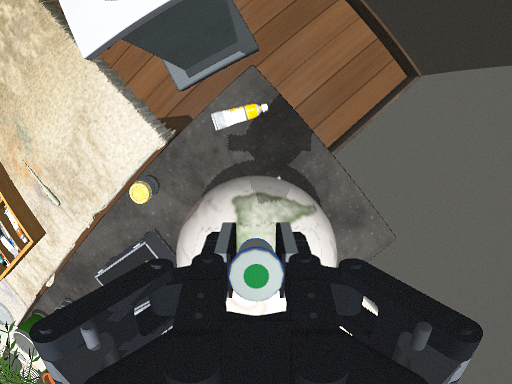

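That shift hid the dot, so I'll go the other way.

>>> play_rows([
  {"tx": -0.12, "ty": 0, "tz": 0, "spin": 0, "gripper": 1},
  {"tx": -0.3, "ty": 0, "tz": 0, "spin": 0, "gripper": 1},
  {"tx": -0.36, "ty": 0, "tz": 0, "spin": 0, "gripper": 1},
  {"tx": -0.36, "ty": 0, "tz": 0, "spin": 0, "gripper": 1},
  {"tx": -0.36, "ty": 0, "tz": 0, "spin": 0, "gripper": 1},
])

```text
clock: 19.5
position: [514.5, -16.0, 291.1]
ee_rot: [0.236, 0.972, -0.0, -0.0]
contact_force: [0.3, -0.3, -0.6]
gripper_width: 20.6
```

Run:
```python
from h import *
go([465.9,9,288.8],62.7)
w=snap('wrist','wrist20');f=w['frame']
cv2.imwrite('pics/m20.png',f[...,::-1])
hsv=cv2.cvtColor(f,cv2.COLOR_RGB2HSV)
m=((hsv[...,0]>3)&(hsv[...,0]<20)&(hsv[...,1]>170)&(hsv[...,2]>120)).astype(np.uint8)
nn,l,st,c=cv2.connectedComponentsWithStats(m)
for i in range(1,nn):
    if st[i,4]>60: print(c[i],st[i],wray(w,*c[i],209).round(1), pix2world(w,c[i][0],c[i][1],np.median(w['depth'][l==i]),True).round(1))
```

```text
t 19.5 cur [514.5 -16.  291.1] jaw 62.7 F [ 0.3 -0.3 -0.6] w 20.6 zax [-6.e-04  0.e+00 -1.e+00]
  cmd [ 0.2187 -0.0006  0.0092] spin -0.0004
[257.65753425 181.01369863] [246 169  25  25 438] [511.9 -10.9 209. ] [512.  -11.  208.6]
[ 36.26388889 354.59722222] [ 28 347  16  17  72] [ 600.8 -452.5  209. ] [ 669.3 -674.8   91.2]
```

View pics/m20.png

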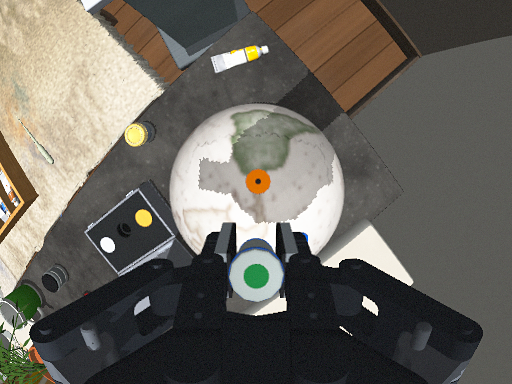

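The dot is fully visible at (258,181), which puts it at (512,-11,209) and agrees with the scene camera. I'll move to 25 mm off it along the normal and check.

Run:
```python
from h import *
go([477.6,5.4,255.8],62.0)
```

```text
t 19.55 cur [514.5 -15.8 291.4] jaw 62.7 F [-0.4  0.4 -1.1] w 20.6 zax [ 0.e+00  2.e-04 -1.e+00]
  cmd [0.17   0.0076 0.1422] spin 0.0157
```

>>> play_rows([
  {"tx": 0.1, "ty": 0.008, "tz": 0, "spin": 0.015, "gripper": 1},
  {"tx": 0.17, "ty": 0.008, "tz": 0, "spin": 0.015, "gripper": 1},
  {"tx": 0.17, "ty": 0.008, "tz": 0.06, "spin": 0.015, "gripper": 1},
  {"tx": 0.17, "ty": 0.008, "tz": 0.11, "spin": 0.015, "gripper": 1},
  {"tx": 0.17, "ty": 0.008, "tz": 0.142, "spin": 0.015, "gripper": 1},
  {"tx": 0.17, "ty": 0.008, "tz": 0.142, "spin": 0.015, "gripper": 1},
  {"tx": 0.17, "ty": 0.008, "tz": 0.142, "spin": 0.015, "gripper": 1},
])

```text
clock: 20.42
position: [478.8, 5.2, 255.8]
ee_rot: [0.242, 0.97, -0.0, 0.0]
contact_force: [-0.3, 0.2, -1.2]
gripper_width: 21.0
```

Run:
```python
from h import *
go([477.6,5.4,255.8],62.0)
im=snap('side','side21');s=snap('scene','scene21');w=snap('wrist','wrist21')
p,u,v,c=cap('wrist21'); print((p-read_state()['position']).round(1),u,v,c)
t=read_state()['position'];tip=t+[26.9,-12.7,-23.3]; D=[511.8,-11.5,209]
for n,i in(('side',im),('scene',s)): print(n,'tip',np.round(project(i,tip),1),'dot',np.round(project(i,D),1))
cv2.imwrite('pics/m21.png',np.hstack([cv2.resize(im['frame'][80:150,200:260],(400,467),interpolation=0),cv2.resize(s['frame'][195:265,180:240],(400,467),interpolation=0)])[...,::-1])
```

```text
t 20.425 cur [478.8   5.2 255.8] jaw 62.0 F [-0.3  0.2 -1.2] w 21.0 zax [ 3.e-04 -2.e-04 -1.e+00]
  cmd [ 0.0045 -0.0016 -0.    ] spin 0.0001
[-2.7  3.2 66.8] 255.69742489270385 275.2596566523605 466
side tip [225.  115.3] dot [228.  123.9]
scene tip [204.1 232.9] dot [203.8 235.9]
```

View pics/m21.png

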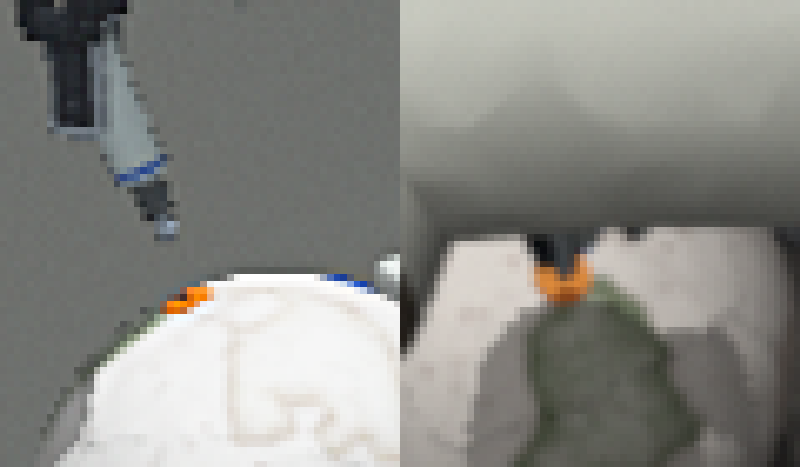

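The tip's predicted and observed positions agree in the side view: (225,115) for both, with the dot at (228,124). I'll approach along the normal and creep into contact.

>>> play_rows([
  {"tx": -0.01, "ty": 0, "tz": 0.03, "spin": 0, "gripper": 1},
  {"tx": -0.02, "ty": 0, "tz": 0.06, "spin": 0, "gripper": 1},
  {"tx": -0.026, "ty": 0, "tz": 0.08, "spin": 0, "gripper": 1},
  {"tx": -0.026, "ty": 0, "tz": 0.08, "spin": 0, "gripper": 1},
  {"tx": -0.026, "ty": 0, "tz": 0.08, "spin": 0, "gripper": 1},
  {"tx": -0.026, "ty": 0, "tz": 0.08, "spin": 0, "gripper": 1},
])

```text
clock: 21.32
position: [484.2, 2.4, 235.9]
ee_rot: [0.242, 0.97, 0.0, 0.0]
contact_force: [0.3, 0.3, -1.4]
gripper_width: 20.9
```

Run:
```python
from h import *
go([484.9,1.2,232.3],62.0)
im=snap('side','side22')
cv2.imwrite('pics/m22.png',cv2.resize(im['frame'][80:150,200:260],(480,560),interpolation=0)[...,::-1])
```

```text
t 21.325 cur [484.2   2.4 235.9] jaw 62.0 F [ 0.3  0.3 -1.4] w 20.9 zax [ 6.e-04  2.e-04 -1.e+00]
  cmd [-0.0047 -0.0029  0.0146] spin 0.0005
```

View pics/m22.png

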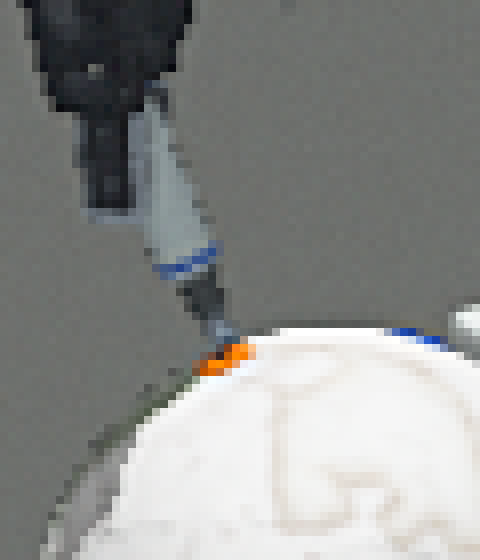

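>>> play_rows([
  {"tx": -0.002, "ty": -0.001, "tz": 0.007, "spin": 0, "gripper": 1},
  {"tx": -0.005, "ty": -0.002, "tz": 0.015, "spin": 0, "gripper": 1},
  {"tx": -0.008, "ty": -0.002, "tz": 0.022, "spin": 0, "gripper": 1},
  {"tx": -0.008, "ty": -0.002, "tz": 0.022, "spin": 0, "gripper": 1},
  {"tx": -0.008, "ty": -0.002, "tz": 0.022, "spin": 0, "gripper": 1},
])

```text
clock: 22.0
position: [485.6, 0.9, 230.4]
ee_rot: [0.242, 0.97, 0.0, 0.0]
contact_force: [-1.0, 1.0, 1.1]
gripper_width: 20.5
```

Run:
```python
from h import *
import time
im=snap('side','side23')
F=[]
for i in range(6): get_image('side'); F.append(read_state()['contact_force'])
print(np.mean(F,0),np.std(F,0))
go([484.9,1.2,232.3],62.0)
cv2.imwrite('pics/m23.png',cv2.resize(im['frame'][80:150,200:260],(480,560),interpolation=0)[...,::-1])
```

```text
[-0.8639469   0.61891976  1.21149024] [0.33310521 0.568289   0.54367288]
t 22.35 cur [485.6   1.  230.2] jaw 62.0 F [-0.7  1.   0.4] w 20.5 zax [ 1.e-04  0.e+00 -1.e+00]
  cmd [ 0.003  -0.0005 -0.0083] spin 0.0005
```

View pics/m23.png

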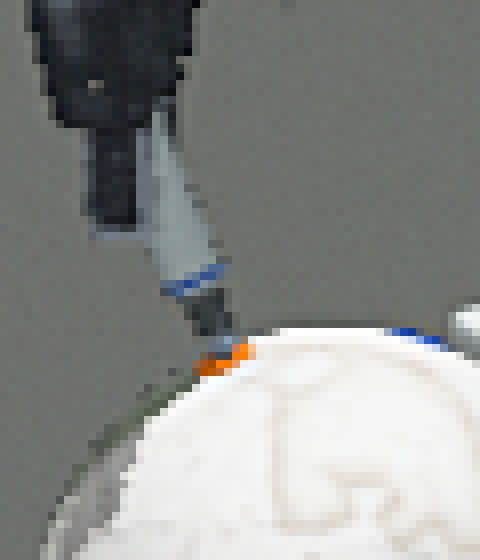

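>>> play_rows([
  {"tx": -0.002, "ty": 0, "tz": 0.006, "spin": 0, "gripper": 1},
  {"tx": -0.004, "ty": 0, "tz": 0.012, "spin": 0, "gripper": 1},
  {"tx": -0.004, "ty": 0, "tz": 0.012, "spin": 0, "gripper": 1},
  {"tx": -0.004, "ty": 0, "tz": 0.012, "spin": 0, "gripper": 1},
  {"tx": -0.004, "ty": 0, "tz": 0.012, "spin": 0, "gripper": 1},
])

```text
clock: 22.98
position: [486.6, 0.4, 227.3]
ee_rot: [0.242, 0.97, 0.0, 0.0]
contact_force: [-1.8, 0.6, 2.9]
gripper_width: 20.6
```

Run:
```python
from h import *
im=snap('side','side24');s=snap('scene','scene24');w=snap('wrist','wrist24')
F=[]
for i in range(8): get_image('side'); F.append(read_state()['contact_force'])
print(np.mean(F,0),np.std(F,0)); n=np.array([-.29,.17,.94]);print('along n',(np.mean(F,0)-[0,.2,-1.1])@n)
go([484.9,1.2,232.3],62.0); p,u,v,c=cap('wrist24');t=read_state()['position']; print((p-t).round(1),u,v,c)
j=np.array([np.cos(np.radians(62)),np.sin(np.radians(62)),0]);b=np.array([j[1],-j[0],0])
q=p-t; print('cap along b',q@b,'off jaw',q@j)
D=np.array([511.8,-11.5,209]); ax=p-D; print('axis len',np.linalg.norm(ax),'angle to n',np.degrees(np.arccos(ax@np.array([-.291,.17,.94])/np.linalg.norm(ax)/np.linalg.norm([-.291,.17,.94]))))
cv2.imwrite('pics/m24.png',np.hstack([cv2.resize(im['frame'][80:150,200:260],(400,467),interpolation=0),cv2.resize(s['frame'][195:265,180:240],(400,467),interpolation=0)])[...,::-1])
cv2.imwrite('pics/side24f.png',im['frame'][...,::-1])
```

```text
[-1.60115438  0.68896546  3.08458535] [0.69188736 0.37145094 0.17365886]
along n 4.480969131132989
t 23.525 cur [486.5   0.5 227.2] jaw 62.0 F [-1.1  0.9  3.1] w 20.6 zax [ 1.e-04  0.e+00 -1.e+00]
  cmd [ 0.0072 -0.0005 -0.0204] spin 0.0003
[-2.7  3.3 66.9] 255.8755364806867 275.36695278969955 466
cap along b -3.923514689379563 off jaw 1.6516283606223607
axis len 90.83412151571004 angle to n 0.9833138840687892
```

View pics/m24.png

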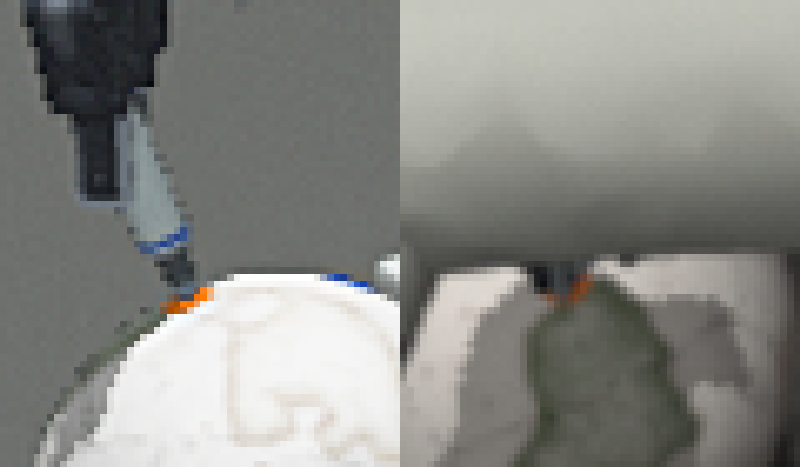

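View pics/side24f.png

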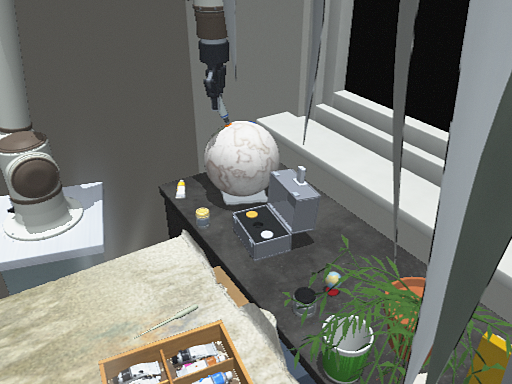

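Force along the normal is about 4.5 N. The cap-to-dot distance is 90.8 mm, so the tip is in about 5 mm, and the axis is about 1° off square. The lid is open and the bystanders look untouched, so I'm handing in.

```bash
python3 -c "
from bench import *
print(job_done()); print(read_state()['contact_force'])"
```

```text
the job is handed in; nothing more can be done
None
the job is handed in; nothing more can be done
```

I opened the lid onto its stop, took the probe out, and handed in with its tip pressed on the orange dot. My last checks all agreed with the task, but no verdict was reported.

**Last checks before handing in:**
- **Force:** about 4.5 N along the globe's normal.
- **Tip travel:** about 5 mm, taking the probe as 96 mm and the cap-to-dot distance as 90.8 mm.
- **Angle:** the probe's axis was about 1° off square, taking the tip as lying on the dot centre.
- **Position:** the tip was on the dot in the side view, within about 2–3 mm. The scene view was partly blocked by the arm, so it only showed that the tip covered the dot.
- **Surroundings:** in the side view the lid was open and the jars, toy globe and paint tube looked where they were. I did not measure how far they had moved.

**What did not match the description, or failed on the way:**
- **Finger offset:** the fingertips were about 27 mm behind the reported tool point, not 14 mm ahead of it. My first grip on the lid's tab therefore closed on air above it; I worked with the measured offset after that.
- **Probe tilt:** the tool could only point straight down, so I tilted the probe in the grip by pulling its tip against its foam hole. The first try gave about 27°, so I pushed it back to about 20° to match the dot.
- **Refused calls:** two move calls were refused because some rows left out fields. Nothing moved.
- **Dot position:** the side view put the dot about 5 mm off from the other two views because of its shallow angle. I used the wrist and scene measurement, which agreed.

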